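# Snap the retaining clip onto the lathe spindle

### The job

Pick up the orange-handled fork clip, use its open jaws to press the spindle's sprung brass collar down a little, and slide the clip sideways under the steel head, around the neck, until it snaps fully home; then let go, so that the collar's spring clamps it level under the head. The shaft is clamped at a different height each time, so feel for the collar. Work gently: the spindle must never be loaded with more than 22 N, and leave the other things on the bench alone.

Things in the scene. Friction and masses are not known exactly. Their poses are not given: they have to be found in the camera images.
- spindle: Fixed spindle unit; origin on its axis at the underside, z up, all parts round the axis. Red foot 110 x 110 mm, 25 high; grey housing 76 mm diameter up to z = 45; pulley 68 mm diameter to 58, 52 mm to 70. From it rises a steel shaft: neck 16 mm diameter with spring and brass collar, on top a head 22 mm diameter, 13 high. The clip may be pushed on from any side.
- clip: Loose clip, about 65 g, flat on the mat. Origin on its underside where the spindle axis passes when home; +x out of the mouth (push along +x), z up. Steel fork 6 mm thick, 28 wide, x = -18 to 12 mm; orange handle 14 mm wide (y), 20 high, x = -62 to -18, underside level with the fork's. The fork's back wall, at x = -8.3, meets the neck when home.
- clip_seat (a point): Point of the clip 6 mm above its origin, on the fork's upper face. Home: on the spindle axis and touching the head's underside. The clip is 6 mm thick and the gap above the resting collar 5 mm, so the collar must be held 1 to 4 mm down (best 2.5) while the clip slides in.
- clip_grip (a point): Middle of the orange handle, 42 mm behind the clip's origin, 10 mm above the underside: the place to grip, across the 14 mm width.
- jaw_left (a joint): The clip's +y jaw: 0 = shut, grows (rad) as it is spread, about 0.13 at most in use. Jaws end in round noses (radius 4 mm, at x = 8, y = +-9.5 mm). They meet the neck with the origin 15 mm short of the axis, pass it at 8 mm short and snap shut behind it. This takes a push of about 4 to 10 N, which then falls until the back wall meets the neck, and there rises steeply.
- jaw_right (a joint): The clip's -y jaw, same as jaw_left.
- mat: Fixed green mat, 170 x 170 mm, 4 mm thick, on which the clip, a spacer and a washer lie. Origin at the centre of its underside.
- spacer: Bystander: brass ring 38 mm diameter, 10 mm high, on the mat. Leave alone.
- washer: Bystander: steel washer 32 mm diameter, 5 mm high, on the mat. Leave alone.
- screwdriver: Bystander: screwdriver lying on the bench. Leave alone.
- wrench: Bystander: wrench lying on the far side of the bench. Leave alone.
- blank: Bystander: turned wooden piece, 42 mm diameter, 100 mm high, standing. Leave alone.
- wax: Bystander: amber jar, 66 mm diameter, 60 mm high. Leave alone.
- sanding_block: Bystander: cork block 70 x 110 x 30 mm. Leave alone.
- spindle_axis (a point): Point on the spindle's axis, 70 mm above the bench, at the pulley's top. The shaft above it is not measured: it is clamped at any height that puts the underside of the head 89 to 117 mm above the bench. Brass collar 44 mm diameter, 8 high, its top 5 mm below the head at rest; it can be pushed down 4 mm, against 2.5 N at first plus 0.8 N per mm.
Mind the look-alikes: they are no part of the job. Of the things like the mat, leave any that is pink; of the rest the larger one is meant.

How it is judged:
By the outcome, as a careful person would: the job done as asked, in the order asked, and still so for the second after the job is handed in, with the robot touching nothing.
It also fails if it takes over 53 s, if anything falls off the work surface, if the arm or the gripper's body presses on something with over 40 N, if the wrist force passes 120 N, or if a joint passes its speed limit or range.

### The arm

A 7-joint arm with a two-finger parallel gripper is mounted at the origin on the work surface. World frame = base frame: x ahead of the robot, y to its left, z up, the work surface at z = 0. Lengths are in m, angles in rad, forces in N, time in s.
With the tool pointing down it reaches from about 0.425 to 0.875 m from the base axis. Payload 8.4 kg.
Tool frame: the origin (TCP) lies where the fingers leave the gripper's body, on its centre line; the fingertips stand 70 mm ahead of it and the grasp point (between the pads) lies 51 mm ahead of it; z points along the fingers, y is the line along which they close (so a half turn about z gives the same grasp; the last joint's range is limited). The gripper opens to 87 mm and grips with 3 to 60 N. Pads are 19 mm wide; open, the fingers measure 117 mm over their backs; the gripper's body (75 mm by 190 mm) begins 51 mm behind the grasp point.
Start: joints at [1.04, 0.333, 0.04, 1.465, -0.013, 1.343, -0.059], TCP at [0.272, -0.59, 0.292] pointing down, gripper open.
Joint ranges: [-2.58, 2.58], [-0.38, 2.09], [-1.3, 1.39], [0.25, 2.4], [-1.5, 4.64], [0.08, 2.09], [-2.65, 2.65]. Speed limits (rad/s): [2.22, 2.22, 2.79, 2.79, 3.14, 3.14, 3.14].

### API

Orientations are given as a unit quaternion [x, y, z, w].
In Python, from cell import * gives the robot as it stands.
- The arm moves only by the tool servo_tool, never from a script. Its argument "increments" is a list of rows, each an object of numbers: "fingers": the opening, from -1 (shut) to 1 (fully open); "tx", "ty", "tz": the shift along the tool's x, y, z in cm; "wx", "wy", "wz": the turn, a rotation vector about the tool's x, y, z in degrees. In form: [{"fingers": .., "tx": .., "ty": .., "tz": .., "wx": .., "wy": .., "wz": ..}, ...]. A call has exactly 5 rows; each row is the pose to reach, as a shift and turn from the pose commanded when the call began, along the tool's axes at that moment; what a row does not reach only later rows make up. A row lasts 1/10 s, in which the tool goes at most 50 mm and 8.59 degrees, less where a joint would pass 70% of its speed; a pose out of reach is approached as far as the arm can. A call with a gripper value outside its range is refused whole. The fingers move at their own pace and stop on an object; "squeeze" is the grip in N (left out, the last holds). Time passes only in rows, so rows that repeat a pose let the fingers close, or fill a call up. It gives the time, the measured TCP pose, the force, the opening and the grip force at its end, in the units of the state.
- read_state(): the state, without advancing time (a new reading comes with each control period).
- read_camera(name): name is "scene" or "side" or "wrist"; returns a dict with "img" (420x560x3 uint8, blue, green, red), "fx", "fy", "cx", "cy" (pixels), "k1" (the pictures are not rectified: a ray, as slopes to the right and down, at radius r is drawn at 1 + k1 r^2 times it, then the intrinsics apply), "xyz" and "attitude" of the camera in the world. Camera axes: x right, y up, looking along -z (the intrinsics and any distortion apply to the point x, -y, -z); pixel columns grow to the right and rows downward; lengths in m; the calibration is good to about 2 mm. A picture is of the moment at which its call begins. There is no depth.
- hand_in(): hands the job in; it is judged then, once.
The state is a dict: "time_s": time; "joint_pos": joint angles; "dq": joint speeds; "joint_efforts": joint torques, N m; "eef_pos": TCP position; "orientation": TCP orientation; "wrist_force": force on the tool from outside, world axes, zero at the start; "moment": the same for the moment, N m; "grip_width": finger opening in m; "gripper_force": force on a finger pad.
Only numpy, scipy, OpenCV 4.12 (cv2) and the standard library are available. Lean on these libraries where they do the work, as an engineer would, in place of code of your own. Each camera call takes 0.05 s, during which the arm holds its last target. There are 200 camera calls.

## Working session

There is one attempt and no reset: what is moved stays moved. The work goes in short steps, Python scripts to look and compute and a tool call to move; the robot and the scene stay as the last step left them, time stands still between calls to the robot, and variables do not carry over. Pictures are saved under pics/ and viewed, at most 10 in all, crops included, and the job is handed in when it is done.

Besides the shell and the picture viewer there is one more tool, called after "Emit:" as name(argument=value, ...) on one line, values as JSON. servo_tool: Moves the arm, as the interface text tells. Its arguments: {"type":"object","properties":{"increments":{"type":"array","items":{"type":"object","properties":{"fingers":{"type":"number"},"tx":{"type":"number"},"ty":{"type":"number"},"tz":{"type":"number"},"wx":{"type":"number"},"wy":{"type":"number"},"wz":{"type":"number"}}}},"squeeze":{"type":"number"}},"required":["increments"]}

```bash
mkdir -p pics; ls
cat > h.py <<'E'
from cell import *
import numpy as np, cv2
from scipy.spatial.transform import Rotation as R
def save(n,f):
    c=read_camera(n); cv2.imwrite('pics/'+f+'.png',c['img']); np.save('pics/'+f+'.npy',{k:v for k,v in c.items()},allow_pickle=True); return c
def load(f): return np.load('pics/'+f+'.npy',allow_pickle=True).item()
def att(c):
    a=np.array(c['attitude']); return R.from_quat(a) if a.size==4 else R.from_matrix(a)
def ray(c,u,v):
    x=(u-c['cx'])/c['fx'];y=(v-c['cy'])/c['fy'];s=1.
    for _ in range(20): s=1+c['k1']*((x/s)**2+(y/s)**2)
    d=att(c).apply([x/s,-y/s,-1]); return np.array(c['xyz']),d
def onz(c,u,v,z):
    o,d=ray(c,u,v); return o+d*(z-o[2])/d[2]
def proj(c,P):
    p=att(c).inv().apply(np.atleast_2d(P)-np.array(c['xyz'])); x=p[:,0]/-p[:,2]; y=-p[:,1]/-p[:,2]; s=1+c['k1']*(x*x+y*y)
    return np.c_[x*s*c['fx']+c['cx'],y*s*c['fy']+c['cy']]
def tri(*obs):
    A=0;b=0
    for c,u,v in obs:
        o,d=ray(c,u,v); d=d/np.linalg.norm(d); M=np.eye(3)-np.outer(d,d); A=A+M;b=b+M@o
    return np.linalg.solve(A,b)
E
python3 - <<'E'
from h import *
a=[save(n,n+'0') for n in('scene','side','wrist')]
for c in a: print({k:v for k,v in c.items() if k!='img'})
print(read_state())
cv2.imwrite('pics/both.png',cv2.resize(np.hstack([a[0]['img'],a[1]['img']]),(800,300)))
E
```

```text
pics
{'fx': 411.74034604839636, 'fy': 411.74034604839636, 'cx': 281.22204668092735, 'cy': 211.68457502208213, 'k1': -0.12184168854673687, 'xyz': array([ 1.11652654, -0.65901435,  1.09786175]), 'attitude': array([0.32223895, 0.12057857, 0.3304058 , 0.87889412])}
{'fx': 426.02310742441347, 'fy': 426.02310742441347, 'cx': 282.7934874114428, 'cy': 210.50325141617955, 'k1': -0.06229036842880361, 'xyz': array([-0.00949758,  0.59732362,  0.95771532]), 'attitude': array([-0.13598245,  0.33956672,  0.86289483, -0.34873447])}
{'fx': 361.91618918454117, 'fy': 361.91618918454117, 'cx': 280.2461465663449, 'cy': 207.71776437158184, 'k1': -0.09671420333721834, 'xyz': array([ 0.33331915, -0.56223003,  0.3842584 ]), 'attitude': array([-0.10537705,  0.06834776, -0.53428152,  0.83592315])}
{'time_s': 0.15, 'joint_pos': array([ 1.03979963,  0.33375665,  0.03987716,  1.46604174, -0.01339959,
        1.34330041, -0.05851757]), 'dq': array([-1.02265624e-03, -1.16128590e-03, -2.47541022e-04, -2.69639220e-03,
       -2.79382232e-05, -1.95345942e-03,  3.24683243e-04]), 'joint_efforts': array([ 3.29944276e-03, -6.56838870e+01,  1.33777935e+00, -4.04107189e+01,
       -5.95108140e-02,  4.17620956e-02,  4.48147478e-05]), 'eef_pos': array([ 0.27189874, -0.59010307,  0.2915713 ]), 'orientation': array([ 9.76787888e-01,  2.14207931e-01, -1.72790368e-04, -5.95563425e-04]), 'wrist_force': array([ 0.01531884, -1.2600961 ,  0.11330228]), 'moment': array([ 0.00959298,  0.02970056, -0.01265806]), 'gripper_force': 0.0, 'grip_width': 0.08691376610402463}
```

View pics/scene0.png

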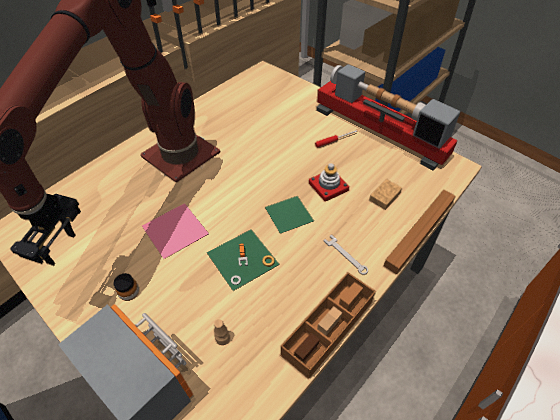

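View pics/side0.png

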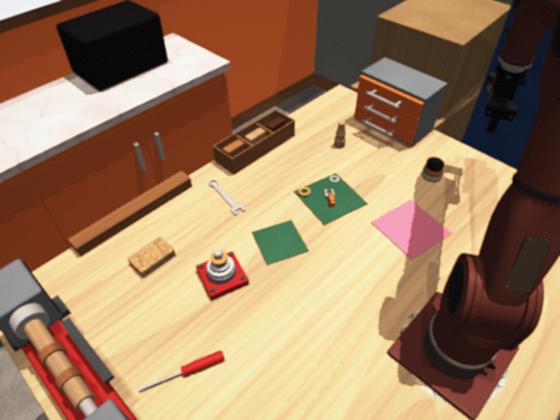

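The scene view shows the large green mat at about (243,259), with the clip on it (handle near (242,247), fork near (243,261)). The spindle is at (329,180). In the side view the clip is at (330,197) and the spindle at (221,270). I'll enlarge both.

Run:
```python
from h import *
def crop(f,u,v,w,h,s): return cv2.resize(load(f)['img'][v:v+h,u:u+w],None,fx=s,fy=s,interpolation=cv2.INTER_CUBIC)
a=np.vstack([np.hstack([crop('scene0',220,230,65,50,6),crop('scene0',302,155,65,50,6)]),np.hstack([crop('side0',298,172,65,50,6),crop('side0',188,245,65,50,6)])])
cv2.imwrite('pics/crops.png',a); print(a.shape)
for f,u,v in(('scene0',242,247),('side0',331,199)): print(onz(load(f),u,v,.014))
for f,u,v in(('scene0',243,261),('side0',329,190)): print(onz(load(f),u,v,.01))
for f,u,v in(('scene0',329,180),('side0',221,270)): print(onz(load(f),u,v,.06))
```

```text
(600, 780, 3)
[ 0.51628363 -0.16323904  0.014     ]
[ 0.52435145 -0.17484243  0.014     ]
[ 0.55441382 -0.19783148  0.01      ]
[ 0.55682049 -0.20472668  0.01      ]
[0.56920462 0.22508455 0.06      ]
[0.53782485 0.25412833 0.06      ]
```

View pics/crops.png

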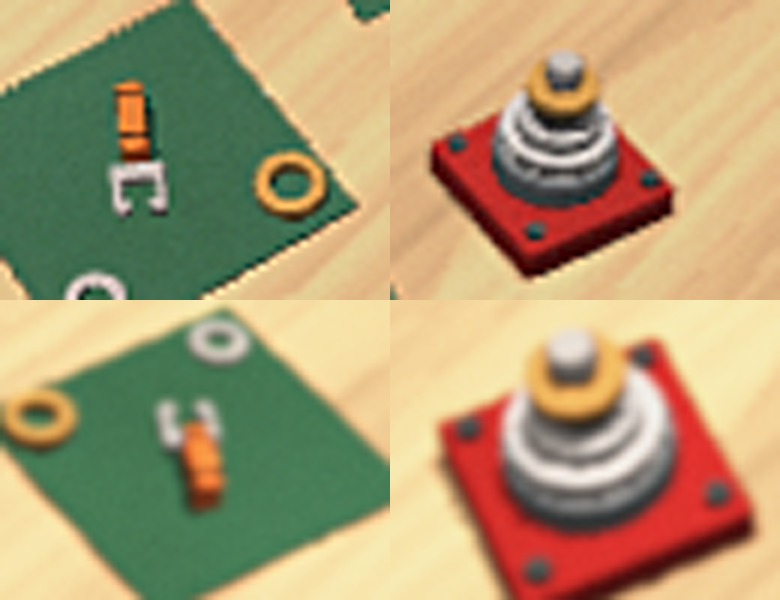

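Run:
```python
from h import *
s,d=load('scene0'),load('side0')
S=lambda x,y,u,v:(u+(x+.5)/6-.5,v+(y+.5)/6-.5)
print('headtop',tri((s,*S(175,57,302,155)),(d,*S(182,44,188,245))))
# collar top visible ellipse centre
print('collar',tri((s,*S(172,83,302,155)),(d,*S(184,77,188,245))))
print('foot corners scene',[onz(s,*S(x,y,302,155),.025).round(4) for x,y in((42,152),(140,255),(282,186))])
print('foot corners side',[onz(d,*S(x,y,188,245),.025).round(4) for x,y in((52,128),(268,42),(362,218))])
print('fork tips sc',[onz(s,*S(x,y,220,230),.01).round(4) for x,y in((122,210),(160,206),(112,166),(165,168))])
print('fork tips sd',[onz(d,*S(x,y,298,172),.01).round(4) for x,y in((168,104),(208,104))])
print('handle sc',[onz(s,*S(x,y,220,230),.024).round(4) for x,y in((130,86),(135,138))])
print('handle sd',[onz(d,*S(x,y,298,172),.024).round(4) for x,y in((205,190),(193,130))])
```

```text
headtop [0.55397218 0.24520599 0.11303592]
collar [0.5539508  0.24651219 0.09135389]
foot corners scene [array([0.4943, 0.2057, 0.025 ]), array([0.5907, 0.1775, 0.025 ]), array([0.6212, 0.2793, 0.025 ])]
foot corners side [array([0.6168, 0.2784, 0.025 ]), array([0.5838, 0.1792, 0.025 ]), array([0.4828, 0.2144, 0.025 ])]
fork tips sc [array([ 0.5566, -0.2138,  0.01  ]), array([ 0.5697, -0.1989,  0.01  ]), array([ 0.5331, -0.1977,  0.01  ]), array([ 0.5551, -0.18  ,  0.01  ])]
fork tips sd [array([ 0.5678, -0.2009,  0.01  ]), array([ 0.5525, -0.2158,  0.01  ])]
handle sc [array([ 0.5115, -0.1608,  0.024 ]), array([ 0.5372, -0.183 ,  0.024 ])]
handle sd [array([ 0.5055, -0.1542,  0.024 ]), array([ 0.5375, -0.1833,  0.024 ])]
```

```bash
cat >> h.py <<'E'
def inc(p,yaw):
    s=read_state(); r=R.from_quat(s['orientation']); y=np.radians(yaw)
    T=R.from_matrix(np.array([[np.cos(y),np.sin(y),0],[np.sin(y),-np.cos(y),0],[0,0,-1]]).T.T)
    print('t cm',(r.inv().apply(np.array(p)-s['eef_pos'])*100).round(2),'w deg',np.degrees((r.inv()*T).as_rotvec()).round(2))
def st():
    s=read_state(); r=R.from_quat(s['orientation']); print(s['time_s'],s['eef_pos'].round(4),'yaw',np.degrees(np.arctan2(*r.as_matrix()[[1,0],0])).round(2),'tilt',r.as_matrix()[:,2].round(4),'F',s['wrist_force'].round(2),'M',s['moment'].round(3),s['grip_width'],s['gripper_force'],s['joint_pos'].round(2))
E
python3 -c "
from h import *
st();inc([.523,-.170,.17],136.5)"
```

```text
0.15 [ 0.2719 -0.5901  0.2916] yaw 24.74 tilt [-6.0e-04  1.1e-03 -1.0e+00] F [ 0.02 -1.26  0.11] M [ 0.01   0.03  -0.013] 0.08691376610402463 0.0 [ 1.04  0.33  0.04  1.47 -0.01  1.34 -0.06]
t cm [ 40.39 -27.63  12.19] w deg [-5.0000e-02 -7.0000e-02 -1.1176e+02]
```

Emit:
servo_tool(increments=[{"tx": 4,"ty": -2.7,"tz": 1.2,"wz": -8.5,"fingers": 1},{"tx": 8,"ty": -5.5,"tz": 2.4,"wz": -17,"fingers": 1},{"tx": 12,"ty": -8.2,"tz": 3.6,"wz": -25.5,"fingers": 1},{"tx": 16,"ty": -11,"tz": 4.8,"wz": -34,"fingers": 1},{"tx": 20,"ty": -13.7,"tz": 6,"wz": -42.5,"fingers": 1}])

```text
invalid input at $.increments[0]: expected keys fingers, tx, ty, tz, wx, wy, wz
```

```bash
python3 -c "
from h import *
st();inc([.523,-.170,.17],136.5)"
```

```text
0.15 [ 0.2719 -0.5901  0.2916] yaw 24.74 tilt [-6.0e-04  1.1e-03 -1.0e+00] F [ 0.02 -1.26  0.11] M [ 0.01   0.03  -0.013] 0.08691376610402463 0.0 [ 1.04  0.33  0.04  1.47 -0.01  1.34 -0.06]
t cm [ 40.39 -27.63  12.19] w deg [-5.0000e-02 -7.0000e-02 -1.1176e+02]
```

Emit:
servo_tool(increments=[{"tx": 4,"ty": -2.7,"tz": 1.2,"wx": 0,"wy": 0,"wz": -8.5,"fingers": 1},{"tx": 8,"ty": -5.5,"tz": 2.4,"wx": 0,"wy": 0,"wz": -17,"fingers": 1},{"tx": 12,"ty": -8.2,"tz": 3.6,"wx": 0,"wy": 0,"wz": -25.5,"fingers": 1},{"tx": 16,"ty": -11,"tz": 4.8,"wx": 0,"wy": 0,"wz": -34,"fingers": 1},{"tx": 20,"ty": -13.7,"tz": 6,"wx": 0,"wy": 0,"wz": -42.5,"fingers": 1}])

```text
time_s: 0.65
eef_pos: [0.3968, -0.3803, 0.2318]
orientation: [0.831, 0.556, -0.0, 0.0]
wrist_force: [0.3, 0.2, 0.6]
grip_width: 0.0872
gripper_force: 0.0
```

```bash
python3 -c "
from h import *
st();inc([.523,-.170,.17],136.5)"
```

```text
0.65 [ 0.3968 -0.3803  0.2318] yaw 67.58 tilt [-1.e-04 -1.e-04 -1.e+00] F [0.34 0.22 0.63] M [ 0.011 -0.112  0.009] 0.08716860823475257 0.0 [ 0.85  0.18 -0.19  1.78  0.04  1.18  0.26]
t cm [24.26  3.64  6.17] w deg [-1.000e-02  1.000e-02 -6.892e+01]
```

Emit:
servo_tool(increments=[{"tx": 3,"ty": 0.4,"tz": 0.8,"wx": 0,"wy": 0,"wz": -8.5,"fingers": 1},{"tx": 6,"ty": 0.9,"tz": 1.6,"wx": 0,"wy": 0,"wz": -17,"fingers": 1},{"tx": 9,"ty": 1.3,"tz": 2.4,"wx": 0,"wy": 0,"wz": -25.5,"fingers": 1},{"tx": 12,"ty": 1.8,"tz": 3.2,"wx": 0,"wy": 0,"wz": -34,"fingers": 1},{"tx": 15,"ty": 2.2,"tz": 4,"wx": 0,"wy": 0,"wz": -42.5,"fingers": 1}])

```text
time_s: 1.15
eef_pos: [0.475, -0.2513, 0.1919]
orientation: [0.573, 0.82, -0.0, -0.0]
wrist_force: [1.0, -0.1, 0.2]
grip_width: 0.0871
gripper_force: 0.0
```

```bash
python3 -c "
from h import *
st();inc([.523,-.170,.17],136.5)"
```

```text
1.15 [ 0.475  -0.2513  0.1919] yaw 110.09 tilt [-1.e-04  0.e+00 -1.e+00] F [ 1.03 -0.11  0.17] M [ 0.001 -0.14   0.063] 0.08711705212376465 0.0 [ 0.73  0.21 -0.37  1.85  0.08  1.1   0.69]
t cm [5.98 7.29 2.18] w deg [-1.000e-02 -1.000e-02 -2.641e+01]
```

Emit:
servo_tool(increments=[{"tx": 1.8,"ty": 2.2,"tz": 0.6,"wx": 0,"wy": 0,"wz": -8,"fingers": 1},{"tx": 3.6,"ty": 4.4,"tz": 1.2,"wx": 0,"wy": 0,"wz": -16,"fingers": 1},{"tx": 5.4,"ty": 6.6,"tz": 2,"wx": 0,"wy": 0,"wz": -24,"fingers": 1},{"tx": 6,"ty": 7.3,"tz": 2.2,"wx": 0,"wy": 0,"wz": -26.4,"fingers": 1},{"tx": 6,"ty": 7.3,"tz": 2.2,"wx": 0,"wy": 0,"wz": -26.4,"fingers": 1}])

```text
time_s: 1.65
eef_pos: [0.5233, -0.1701, 0.1698]
orientation: [0.373, 0.928, 0.0, -0.001]
wrist_force: [-0.2, -0.8, -0.7]
grip_width: 0.0873
gripper_force: 0.0
```

```bash
python3 -c "
from h import *
c=save('wrist','w1');st();print(c['xyz'],c['attitude'])"
```

```text
1.7 [ 0.5228 -0.1716  0.1701] yaw 136.03 tilt [-7.e-04 -0.e+00 -1.e+00] F [ 0.69 -0.13 -0.47] M [ 0.049 -0.131  0.048] 0.08729860835927314 0.0 [ 0.65  0.27 -0.47  1.83  0.14  1.07  0.93]
[ 0.47397968 -0.12359209  0.26271444] [-0.11503265 -0.04957385  0.39008678  0.9122183 ]
```

View pics/w1.png

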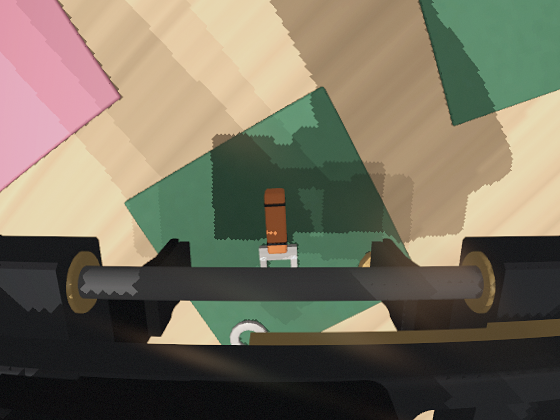

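The wrist view shows the handle from its rear at (274,190) to its front at (277,250), with the fork base at (278,250). The jaws are partly hidden behind the gripper bar.

Run:
```python
from h import *
c=load('w1')
big=cv2.resize(c['img'][180:275,240:315],None,fx=6,fy=6,interpolation=cv2.INTER_CUBIC); cv2.imwrite('pics/w1c.png',big)
for u,v in((274.5,190),(277.5,250)): print(onz(c,u,v,.024),onz(c,u,v,.014))
# predicted projections for grip estimate
g=np.array([.523,-.170]);a=np.radians(-43.5);ex=np.array([np.cos(a),np.sin(a)]);ey=np.array([-ex[1],ex[0]])
o=g+.042*ex
for n,x,y,z in(('rearL',-62,7,20),('rearR',-62,-7,20),('frL',-18,7,20),('frR',-18,-7,20),('fkL',-18,14,6),('fkR',-18,-14,6)):
    print(n,proj(c,np.r_[o+ex*x/1e3+ey*y/1e3,.004+z/1e3]).round(1))
```

```text
[ 0.50681952 -0.16007769  0.024     ] [ 0.50819521 -0.16160611  0.014     ]
[ 0.53924191 -0.18837405  0.024     ] [ 0.54197581 -0.19108783  0.014     ]
rearL [[290.8 187.9]]
rearR [[269.9 187.9]]
frL [[290.5 249.4]]
frR [[270.6 249.4]]
fkL [[299.4 242.5]]
fkR [[261.6 242.7]]
```

View pics/w1c.png

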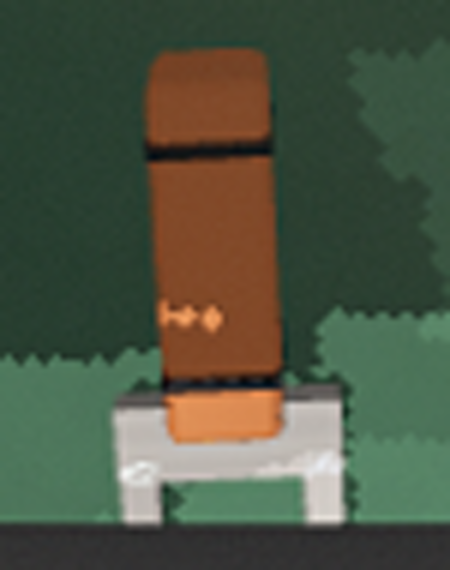

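Run:
```python
from h import *
c=load('w1');s=load('scene0')
r=onz(c,274.9,189.2,.024);f=onz(c,277.5,252.8,.024);print(r,f,(r+f)/2,np.degrees(np.arctan2(*(f-r)[[1,0]])))
g=(.5235,-.174);a=np.radians(-41.3);ex=np.array([np.cos(a),np.sin(a)]);ey=np.array([-ex[1],ex[0]])
for u,v in((268.4,260.3),(235.5,280)):
    p=onz(s,u,v,.008)[:2]; d=p-g; print(p,d@ex,d@ey)
st();inc([*g,.085],138.7)
```

```text
[ 0.50661006 -0.1595028   0.024     ] [ 0.54076131 -0.18983147  0.024     ] [ 0.52368569 -0.17466714  0.024     ] -41.60728951216286
[ 0.61181769 -0.14204537] 0.045259802337731095 0.08229619030234041
[ 0.58479441 -0.2616981 ] 0.10392918473774268 -0.02543002764403985
1.7 [ 0.5228 -0.1716  0.1701] yaw 136.03 tilt [-7.e-04 -0.e+00 -1.e+00] F [ 0.69 -0.13 -0.47] M [ 0.049 -0.131  0.048] 0.08729860835927314 0.0 [ 0.65  0.27 -0.47  1.83  0.14  1.07  0.93]
t cm [-0.22 -0.12  8.51] w deg [-0.03 -0.03 -2.67]
```

Emit:
servo_tool(increments=[{"tx": -0.3,"ty": -0.2,"tz": 2,"wx": 0,"wy": 0,"wz": -2.5,"fingers": -0.05},{"tx": -0.3,"ty": -0.2,"tz": 5,"wx": 0,"wy": 0,"wz": -2.5,"fingers": -0.05},{"tx": -0.3,"ty": -0.2,"tz": 7,"wx": 0,"wy": 0,"wz": -2.5,"fingers": -0.05},{"tx": -0.3,"ty": -0.2,"tz": 8,"wx": 0,"wy": 0,"wz": -2.5,"fingers": -0.05},{"tx": -0.3,"ty": -0.2,"tz": 8.3,"wx": 0,"wy": 0,"wz": -2.5,"fingers": -0.05}])

```text
time_s: 2.2
eef_pos: [0.523, -0.176, 0.0866]
orientation: [0.355, 0.935, -0.0, -0.001]
wrist_force: [0.2, 0.1, 0.0]
grip_width: 0.0551
gripper_force: 0.0
```

```bash
python3 -c "
from h import *
for i in range(2): st()
c=save('wrist','w2');st();inc([.5235,-.174,.076],138.7)"
```

```text
2.2 [ 0.523  -0.176   0.0866] yaw 138.47 tilt [-1.4e-03 -1.0e-04 -1.0e+00] F [0.24 0.13 0.  ] M [ 0.009 -0.109 -0.013] 0.0551257831441225 0.0 [ 0.63  0.38 -0.45  1.9   0.21  0.91  0.92]
2.2 [ 0.523  -0.176   0.0866] yaw 138.47 tilt [-1.4e-03 -1.0e-04 -1.0e+00] F [0.24 0.13 0.  ] M [ 0.009 -0.109 -0.013] 0.0551257831441225 0.0 [ 0.63  0.38 -0.45  1.9   0.21  0.91  0.92]
2.25 [ 0.5234 -0.1757  0.087 ] yaw 138.51 tilt [-7.e-04 -1.e-04 -1.e+00] F [ 0.39 -0.35  0.02] M [ 0.089 -0.173  0.007] 0.05069886330938499 0.0 [ 0.63  0.38 -0.45  1.9   0.21  0.91  0.92]
t cm [0.11 0.13 1.1 ] w deg [-0.03 -0.02 -0.19]
```

View pics/w2.png

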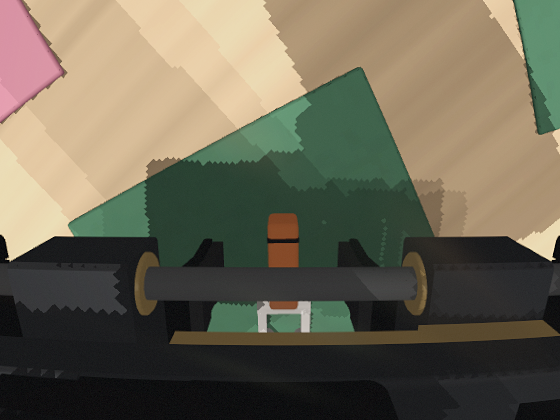

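The handle spans (283,213) to (285,305), centred between the fingers and well aligned with them.

```bash
python3 -c "
from h import *
c=load('w2')
r=onz(c,282.5,214,.024);f=onz(c,284.5,306,.024);print(r,f,(r+f)/2,np.degrees(np.arctan2(*(f-r)[[1,0]])))
inc([*((r+f)/2)[:2],.0757],138.7)"
```

```text
[ 0.50467109 -0.15906823  0.024     ] [ 0.53973705 -0.18865616  0.024     ] [ 0.52220407 -0.17386219  0.024     ] -40.15697590221071
t cm [0.21 0.06 1.13] w deg [-0.03 -0.02 -0.19]
```

Emit:
servo_tool(increments=[{"tx": 0.2,"ty": 0.1,"tz": 0.6,"wx": 0,"wy": 0,"wz": 0,"fingers": -0.05},{"tx": 0.2,"ty": 0.1,"tz": 1.05,"wx": 0,"wy": 0,"wz": 0,"fingers": -0.05},{"tx": 0.2,"ty": 0.1,"tz": 1.1,"wx": 0,"wy": 0,"wz": 0,"fingers": -0.4},{"tx": 0.2,"ty": 0.1,"tz": 1.1,"wx": 0,"wy": 0,"wz": 0,"fingers": -0.8},{"tx": 0.2,"ty": 0.1,"tz": 1.1,"wx": 0,"wy": 0,"wz": 0,"fingers": -1}], squeeze=30)

```text
time_s: 2.75
eef_pos: [0.5232, -0.1728, 0.0766]
orientation: [0.353, 0.936, 0.0, 0.0]
wrist_force: [0.7, -0.6, -0.2]
grip_width: 0.0249
gripper_force: 0.0
```

Emit:
servo_tool(increments=[{"tx": 0,"ty": 0,"tz": 0,"wx": 0,"wy": 0,"wz": 0,"fingers": -1},{"tx": 0,"ty": 0,"tz": 0,"wx": 0,"wy": 0,"wz": 0,"fingers": -1},{"tx": 0,"ty": 0,"tz": 0,"wx": 0,"wy": 0,"wz": 0,"fingers": -1},{"tx": 0,"ty": 0,"tz": 0,"wx": 0,"wy": 0,"wz": 0,"fingers": -1},{"tx": 0,"ty": 0,"tz": 0,"wx": 0,"wy": 0,"wz": 0,"fingers": -1}])

```text
time_s: 3.25
eef_pos: [0.5231, -0.1728, 0.0765]
orientation: [0.353, 0.936, -0.0, 0.0]
wrist_force: [-0.8, -0.8, 3.5]
grip_width: 0.0142
gripper_force: 30.0
```

Emit:
servo_tool(increments=[{"tx": 0,"ty": 0,"tz": -1,"wx": 0,"wy": 0,"wz": 0,"fingers": -1},{"tx": 0,"ty": 0,"tz": -4,"wx": 0,"wy": 0,"wz": 0,"fingers": -1},{"tx": 0,"ty": 0,"tz": -8,"wx": 0,"wy": 0,"wz": 0,"fingers": -1},{"tx": 0,"ty": 0,"tz": -12,"wx": 0,"wy": 0,"wz": 0,"fingers": -1},{"tx": 0,"ty": 0,"tz": -14,"wx": 0,"wy": 0,"wz": 0,"fingers": -1}])

```text
time_s: 3.75
eef_pos: [0.5241, -0.1726, 0.2204]
orientation: [0.353, 0.936, 0.0, 0.002]
wrist_force: [0.7, -0.4, -1.3]
grip_width: 0.0137
gripper_force: 30.0
```

```bash
python3 -c "
from h import *
st();inc([.452,.2455,.205],180)"
```

```text
3.75 [ 0.5241 -0.1726  0.2204] yaw 138.66 tilt [ 0.004  -0.0013 -1.    ] F [ 0.67 -0.42 -1.29] M [ 0.081 -0.196 -0.02 ] 0.013721826578271742 29.96735841035843 [ 0.67  0.22 -0.49  1.78  0.11  1.16  1.  ]
t cm [33.03 26.63  1.46] w deg [ 1.000e-02  2.500e-01 -4.134e+01]
```

Emit:
servo_tool(increments=[{"tx": 3.3,"ty": 2.7,"tz": 0,"wx": 0,"wy": 0,"wz": -4,"fingers": -1},{"tx": 6.6,"ty": 5.3,"tz": 0,"wx": 0,"wy": 0,"wz": -8,"fingers": -1},{"tx": 9.9,"ty": 8,"tz": 0,"wx": 0,"wy": 0,"wz": -12,"fingers": -1},{"tx": 13.2,"ty": 10.6,"tz": 0,"wx": 0,"wy": 0,"wz": -16,"fingers": -1},{"tx": 16.5,"ty": 13.3,"tz": 0,"wx": 0,"wy": 0,"wz": -20,"fingers": -1}])

```text
time_s: 4.25
eef_pos: [0.4864, 0.0377, 0.2169]
orientation: [0.184, 0.983, -0.0, 0.0]
wrist_force: [-0.1, 0.7, -0.7]
grip_width: 0.0137
gripper_force: 30.0
```

```bash
python3 -c "
from h import *
st();inc([.452,.2455,.205],180)"
```

```text
4.25 [0.4864 0.0377 0.2169] yaw 158.8 tilt [ 5.e-04 -4.e-04 -1.e+00] F [-0.12  0.7  -0.72] M [ 0.081 -0.172  0.027] 0.013651261116057944 29.96628373861313 [ 0.48  0.11 -0.68  1.92  0.08  1.14  0.97]
t cm [10.72 18.13  1.18] w deg [-2.00e-02  3.00e-02 -2.12e+01]
```

Emit:
servo_tool(increments=[{"tx": 2.6,"ty": 4,"tz": 0,"wx": 0,"wy": 0,"wz": -5,"fingers": -1},{"tx": 5.3,"ty": 8,"tz": 0,"wx": 0,"wy": 0,"wz": -10,"fingers": -1},{"tx": 8,"ty": 12,"tz": 0,"wx": 0,"wy": 0,"wz": -15,"fingers": -1},{"tx": 10.3,"ty": 16.5,"tz": 0,"wx": 0,"wy": 0,"wz": -20,"fingers": -1},{"tx": 10.7,"ty": 18.1,"tz": 0,"wx": 0,"wy": 0,"wz": -21.2,"fingers": -1}])

```text
time_s: 4.75
eef_pos: [0.4511, 0.2491, 0.2174]
orientation: [-0.003, 1.0, 0.001, 0.0]
wrist_force: [0.6, -0.1, -0.8]
grip_width: 0.0138
gripper_force: 30.0
```

Emit:
servo_tool(increments=[{"tx": 0,"ty": 0,"tz": 0.3,"wx": 0,"wy": 0,"wz": 0,"fingers": -1},{"tx": 0,"ty": 0,"tz": 0.6,"wx": 0,"wy": 0,"wz": 0,"fingers": -1},{"tx": 0,"ty": 0,"tz": 1,"wx": 0,"wy": 0,"wz": 0,"fingers": -1},{"tx": 0,"ty": 0,"tz": 1,"wx": 0,"wy": 0,"wz": 0,"fingers": -1},{"tx": 0,"ty": 0,"tz": 1,"wx": 0,"wy": 0,"wz": 0,"fingers": -1}])

```text
time_s: 5.25
eef_pos: [0.4536, 0.2427, 0.2062]
orientation: [0.002, 1.0, -0.0, -0.0]
wrist_force: [0.1, 0.2, -1.4]
grip_width: 0.0137
gripper_force: 30.0
```

Run:
```python
from h import *
a=save('scene','s3');b=save('side','d3');w=save('wrist','w3');st()
def crop(c,u,v,w,h,s): return cv2.resize(c['img'][v:v+h,u:u+w],None,fx=s,fy=s,interpolation=cv2.INTER_CUBIC)
cv2.imwrite('pics/m3.png',np.vstack([np.hstack([crop(a,290,135,80,65,5),crop(b,183,225,80,65,5)]),np.pad(cv2.resize(w['img'][180:340,130:430],(400,213)),((0,0),(0,400),(0,0)))]))
```

```text
5.4 [0.4535 0.2433 0.2064] yaw 179.79 tilt [ 2.e-04 -0.e+00 -1.e+00] F [ 0.81  1.09 -0.15] M [ 0.071 -0.09  -0.072] 0.01368279854371063 29.967289566993713 [ 0.2   0.22 -0.87  1.86  0.18  1.14  0.84]
```

View pics/m3.png

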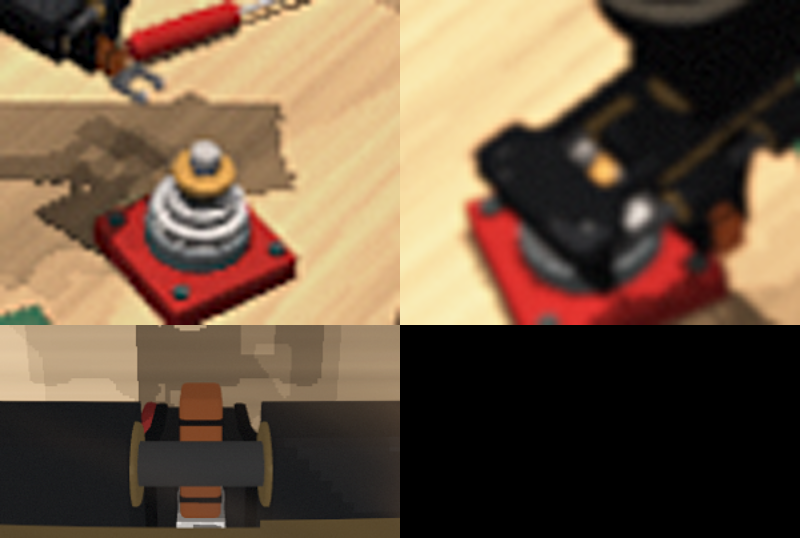

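The scene crop shows the clip level, with jaw tips near crop positions (148,98) and (160,82). It sits short of the head, whose top is at crop (205,148). The side view is blocked by the arm.

Run:
```python
from h import *
s=load('s3');S=lambda p:((p-[290,135]+.5)*5-.5).round(1)
o=np.array([.4535+.042,.2433,.2064-.0725])
for x,y,z in((8,9.5,6),(8,-9.5,6),(12,9.5,3),(12,-9.5,3),(-18,14,6),(-18,-14,6),(-62,-7,20)): print(x,y,z,S(proj(s,o+np.array([x,y,z])/1e3)))
for H in(.095,.100,.105): print(H,S(proj(s,[.554,.245,H+.013])),S(proj(s,[.554,.245,H-.005])))
print(S(proj(s,[[.554+a*.055-b*.0,.245,.025] for a,b in((0,0),)])))
g=s['img']; cv2.imwrite('pics/s3c.png',cv2.resize(g[140:190,305:355],(800,600) if 0 else (600,600),interpolation=cv2.INTER_CUBIC))
```

```text
8 9.5 6 [[155.4  81.4]]
8 -9.5 6 [[138.8  94.9]]
12 9.5 3 [[159.7  87.1]]
12 -9.5 3 [[143.1 100.7]]
-18 14 6 [[130.1  62. ]]
-18 -14 6 [[105.5  81.7]]
-62 -7 20 [[63.9 34.4]]
0.095 [[202.6 153.2]] [[200.4 171.9]]
0.1 [[203.3 148. ]] [[201.  166.7]]
0.105 [[203.9 142.7]] [[201.6 161.6]]
[[192.4 236.4]]
```

View pics/s3c.png

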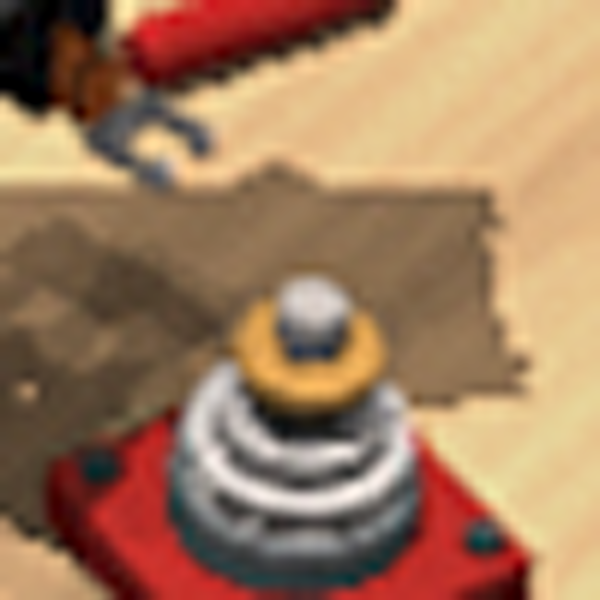

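Emit:
servo_tool(increments=[{"tx": -1,"ty": 0.3,"tz": 0,"wx": 0,"wy": 0,"wz": 0,"fingers": -1},{"tx": -2,"ty": 0.3,"tz": 0.5,"wx": 0,"wy": 0,"wz": 0,"fingers": -1},{"tx": -3,"ty": 0.3,"tz": 1,"wx": 0,"wy": 0,"wz": 0,"fingers": -1},{"tx": -3.55,"ty": 0.3,"tz": 2,"wx": 0,"wy": 0,"wz": 0,"fingers": -1},{"tx": -3.55,"ty": 0.3,"tz": 2,"wx": 0,"wy": 0,"wz": 0,"fingers": -1}])

```text
time_s: 5.9
eef_pos: [0.489, 0.2459, 0.1842]
orientation: [0.002, 1.0, -0.0, -0.001]
wrist_force: [-0.7, -0.3, -0.2]
grip_width: 0.0137
gripper_force: 30.0
```

Emit:
servo_tool(increments=[{"tx": 0,"ty": 0,"tz": 0.2,"wx": 0,"wy": 0,"wz": 0,"fingers": -1},{"tx": 0,"ty": 0,"tz": 0.5,"wx": 0,"wy": 0,"wz": 0,"fingers": -1},{"tx": 0,"ty": 0,"tz": 0.8,"wx": 0,"wy": 0,"wz": 0,"fingers": -1},{"tx": 0,"ty": 0,"tz": 1,"wx": 0,"wy": 0,"wz": 0,"fingers": -1},{"tx": 0,"ty": 0,"tz": 1,"wx": 0,"wy": 0,"wz": 0,"fingers": -1}])

```text
time_s: 6.4
eef_pos: [0.4887, 0.2465, 0.1761]
orientation: [0.001, 1.0, -0.0, -0.0]
wrist_force: [0.5, 0.2, -1.2]
grip_width: 0.0136
gripper_force: 30.0
```

Run:
```python
from h import *
st()
for i in range(4): read_camera('wrist'); st()
```

```text
6.4 [0.4887 0.2465 0.1761] yaw 179.84 tilt [-2.e-04 -2.e-04 -1.e+00] F [ 0.45  0.22 -1.21] M [ 0.059 -0.092  0.04 ] 0.013591630565863324 29.96714562177658 [ 0.16  0.33 -0.83  1.82  0.27  1.11  0.81]
6.45 [0.4888 0.2465 0.1763] yaw 179.84 tilt [ 1.e-04 -1.e-04 -1.e+00] F [ 0.32 -0.12 -0.39] M [ 0.098 -0.174  0.032] 0.013940251853830372 29.96718853712082 [ 0.16  0.33 -0.83  1.82  0.27  1.11  0.81]
6.5 [0.4888 0.2466 0.1764] yaw 179.84 tilt [ 1.e-04  0.e+00 -1.e+00] F [ 0.32 -0.04 -0.13] M [ 0.05  -0.163 -0.027] 0.013309416303914929 29.967168867588043 [ 0.16  0.33 -0.83  1.82  0.27  1.11  0.81]
6.55 [0.4889 0.2466 0.1765] yaw 179.84 tilt [ 3.e-04  1.e-04 -1.e+00] F [ 0.3  -0.29 -0.69] M [ 0.071 -0.152  0.031] 0.013415099012284394 29.96714472770691 [ 0.16  0.33 -0.83  1.82  0.27  1.11  0.81]
6.6 [0.4889 0.2466 0.1764] yaw 179.84 tilt [ 2.e-04  1.e-04 -1.e+00] F [-0.15  0.25 -0.94] M [ 0.117 -0.121  0.026] 0.013728133717451345 29.967239499092102 [ 0.16  0.33 -0.83  1.82  0.27  1.11  0.81]
```

Emit:
servo_tool(increments=[{"tx": 0,"ty": 0,"tz": 0.1,"wx": 0,"wy": 0,"wz": 0,"fingers": -1},{"tx": 0,"ty": 0,"tz": 0.2,"wx": 0,"wy": 0,"wz": 0,"fingers": -1},{"tx": 0,"ty": 0,"tz": 0.3,"wx": 0,"wy": 0,"wz": 0,"fingers": -1},{"tx": 0,"ty": 0,"tz": 0.3,"wx": 0,"wy": 0,"wz": 0,"fingers": -1},{"tx": 0,"ty": 0,"tz": 0.3,"wx": 0,"wy": 0,"wz": 0,"fingers": -1}])

```text
time_s: 7.1
eef_pos: [0.4888, 0.2466, 0.1732]
orientation: [0.001, 1.0, 0.0, -0.0]
wrist_force: [-0.2, -0.1, -0.2]
grip_width: 0.0138
gripper_force: 30.0
```

Emit:
servo_tool(increments=[{"tx": 0,"ty": 0,"tz": 0.1,"wx": 0,"wy": 0,"wz": 0,"fingers": -1},{"tx": 0,"ty": 0,"tz": 0.2,"wx": 0,"wy": 0,"wz": 0,"fingers": -1},{"tx": 0,"ty": 0,"tz": 0.2,"wx": 0,"wy": 0,"wz": 0,"fingers": -1},{"tx": 0,"ty": 0,"tz": 0.2,"wx": 0,"wy": 0,"wz": 0,"fingers": -1},{"tx": 0,"ty": 0,"tz": 0.2,"wx": 0,"wy": 0,"wz": 0,"fingers": -1}])

```text
time_s: 7.6
eef_pos: [0.4888, 0.2466, 0.1713]
orientation: [0.001, 1.0, 0.0, -0.0]
wrist_force: [-0.0, 0.8, -0.6]
grip_width: 0.0139
gripper_force: 30.0
```

Emit:
servo_tool(increments=[{"tx": 0,"ty": 0,"tz": 0.1,"wx": 0,"wy": 0,"wz": 0,"fingers": -1},{"tx": 0,"ty": 0,"tz": 0.15,"wx": 0,"wy": 0,"wz": 0,"fingers": -1},{"tx": 0,"ty": 0,"tz": 0.15,"wx": 0,"wy": 0,"wz": 0,"fingers": -1},{"tx": 0,"ty": 0,"tz": 0.15,"wx": 0,"wy": 0,"wz": 0,"fingers": -1},{"tx": 0,"ty": 0,"tz": 0.15,"wx": 0,"wy": 0,"wz": 0,"fingers": -1}])

```text
time_s: 8.1
eef_pos: [0.4889, 0.2466, 0.1698]
orientation: [0.001, 1.0, 0.0, 0.0]
wrist_force: [0.0, -0.5, -0.5]
grip_width: 0.0136
gripper_force: 30.0
```

Run:
```python
from h import *
st()
for i in range(2): read_camera('wrist'); st()
```

```text
8.1 [0.4889 0.2466 0.1698] yaw 179.84 tilt [ 0.e+00  1.e-04 -1.e+00] F [ 0.02 -0.52 -0.54] M [ 0.119 -0.129  0.01 ] 0.013610602727375663 29.96723234653473 [ 0.16  0.34 -0.83  1.83  0.28  1.1   0.8 ]
8.15 [0.4888 0.2466 0.1698] yaw 179.84 tilt [-0.  0. -1.] F [0.14 0.12 0.04] M [ 0.137 -0.1    0.017] 0.01386263665895744 29.96727079153061 [ 0.16  0.34 -0.83  1.83  0.28  1.1   0.8 ]
8.2 [0.4889 0.2466 0.1698] yaw 179.84 tilt [ 0.  0. -1.] F [-0.57  0.88 -0.84] M [ 0.095 -0.144  0.052] 0.013589370223544894 29.96719926595688 [ 0.16  0.34 -0.83  1.83  0.28  1.1   0.8 ]
```

Emit:
servo_tool(increments=[{"tx": 0,"ty": 0,"tz": 0.1,"wx": 0,"wy": 0,"wz": 0,"fingers": -1},{"tx": 0,"ty": 0,"tz": 0.1,"wx": 0,"wy": 0,"wz": 0,"fingers": -1},{"tx": 0,"ty": 0,"tz": 0.1,"wx": 0,"wy": 0,"wz": 0,"fingers": -1},{"tx": 0,"ty": 0,"tz": 0.1,"wx": 0,"wy": 0,"wz": 0,"fingers": -1},{"tx": 0,"ty": 0,"tz": 0.1,"wx": 0,"wy": 0,"wz": 0,"fingers": -1}])

```text
time_s: 8.7
eef_pos: [0.4889, 0.2466, 0.1688]
orientation: [0.001, 1.0, 0.0, 0.0]
wrist_force: [0.4, -0.9, -0.4]
grip_width: 0.0139
gripper_force: 30.0
```

Emit:
servo_tool(increments=[{"tx": 0,"ty": 0,"tz": 0.1,"wx": 0,"wy": 0,"wz": 0,"fingers": -1},{"tx": 0,"ty": 0,"tz": 0.1,"wx": 0,"wy": 0,"wz": 0,"fingers": -1},{"tx": 0,"ty": 0,"tz": 0.1,"wx": 0,"wy": 0,"wz": 0,"fingers": -1},{"tx": 0,"ty": 0,"tz": 0.1,"wx": 0,"wy": 0,"wz": 0,"fingers": -1},{"tx": 0,"ty": 0,"tz": 0.1,"wx": 0,"wy": 0,"wz": 0,"fingers": -1}])

```text
time_s: 9.2
eef_pos: [0.4888, 0.2466, 0.1678]
orientation: [0.001, 1.0, 0.0, -0.0]
wrist_force: [-0.1, 0.9, -1.6]
grip_width: 0.0135
gripper_force: 30.0
```

Emit:
servo_tool(increments=[{"tx": 0,"ty": 0,"tz": 0.1,"wx": 0,"wy": 0,"wz": 0,"fingers": -1},{"tx": 0,"ty": 0,"tz": 0.1,"wx": 0,"wy": 0,"wz": 0,"fingers": -1},{"tx": 0,"ty": 0,"tz": 0.1,"wx": 0,"wy": 0,"wz": 0,"fingers": -1},{"tx": 0,"ty": 0,"tz": 0.1,"wx": 0,"wy": 0,"wz": 0,"fingers": -1},{"tx": 0,"ty": 0,"tz": 0.1,"wx": 0,"wy": 0,"wz": 0,"fingers": -1}])

```text
time_s: 9.7
eef_pos: [0.4888, 0.2466, 0.1668]
orientation: [0.001, 1.0, 0.0, -0.0]
wrist_force: [0.2, -0.2, 0.1]
grip_width: 0.0138
gripper_force: 30.0
```

Emit:
servo_tool(increments=[{"tx": 0,"ty": 0,"tz": 0.1,"wx": 0,"wy": 0,"wz": 0,"fingers": -1},{"tx": 0,"ty": 0,"tz": 0.1,"wx": 0,"wy": 0,"wz": 0,"fingers": -1},{"tx": 0,"ty": 0,"tz": 0.1,"wx": 0,"wy": 0,"wz": 0,"fingers": -1},{"tx": 0,"ty": 0,"tz": 0.1,"wx": 0,"wy": 0,"wz": 0,"fingers": -1},{"tx": 0,"ty": 0,"tz": 0.1,"wx": 0,"wy": 0,"wz": 0,"fingers": -1}])

```text
time_s: 10.2
eef_pos: [0.4888, 0.2465, 0.1658]
orientation: [0.001, 1.0, -0.0, -0.0]
wrist_force: [-0.2, -0.3, -1.1]
grip_width: 0.0137
gripper_force: 30.0
```

Run:
```python
from h import *
st()
for i in range(2): read_camera('wrist'); st()
```

```text
10.2 [0.4888 0.2465 0.1658] yaw 179.84 tilt [-1.e-04 -0.e+00 -1.e+00] F [-0.23 -0.34 -1.11] M [ 0.177 -0.122 -0.013] 0.01374908600983752 29.96733248233795 [ 0.16  0.34 -0.82  1.83  0.28  1.09  0.8 ]
10.25 [0.4888 0.2466 0.1658] yaw 179.84 tilt [-1.e-04  0.e+00 -1.e+00] F [-0.56  0.35 -0.9 ] M [ 0.104 -0.104 -0.018] 0.01402218808784069 29.967285096645355 [ 0.16  0.34 -0.82  1.83  0.28  1.09  0.8 ]
10.3 [0.4888 0.2466 0.1658] yaw 179.84 tilt [-1.e-04  0.e+00 -1.e+00] F [ 0.52  0.28 -0.76] M [ 0.135 -0.137  0.038] 0.013717816121637479 29.967223405838013 [ 0.16  0.34 -0.82  1.83  0.28  1.09  0.8 ]
```

Emit:
servo_tool(increments=[{"tx": 0,"ty": 0,"tz": 0.1,"wx": 0,"wy": 0,"wz": 0,"fingers": -1},{"tx": 0,"ty": 0,"tz": 0.1,"wx": 0,"wy": 0,"wz": 0,"fingers": -1},{"tx": 0,"ty": 0,"tz": 0.1,"wx": 0,"wy": 0,"wz": 0,"fingers": -1},{"tx": 0,"ty": 0,"tz": 0.1,"wx": 0,"wy": 0,"wz": 0,"fingers": -1},{"tx": 0,"ty": 0,"tz": 0.1,"wx": 0,"wy": 0,"wz": 0,"fingers": -1}])

```text
time_s: 10.8
eef_pos: [0.4889, 0.2466, 0.1649]
orientation: [0.001, 1.0, 0.0, 0.0]
wrist_force: [-0.7, -0.7, 1.9]
grip_width: 0.014
gripper_force: 30.0
```

Emit:
servo_tool(increments=[{"tx": 0,"ty": 0,"tz": 0.1,"wx": 0,"wy": 0,"wz": 0,"fingers": -1},{"tx": 0,"ty": 0,"tz": 0.1,"wx": 0,"wy": 0,"wz": 0,"fingers": -1},{"tx": 0,"ty": 0,"tz": 0.1,"wx": 0,"wy": 0,"wz": 0,"fingers": -1},{"tx": 0,"ty": 0,"tz": 0.1,"wx": 0,"wy": 0,"wz": 0,"fingers": -1},{"tx": 0,"ty": 0,"tz": 0.1,"wx": 0,"wy": 0,"wz": 0,"fingers": -1}])

```text
time_s: 11.3
eef_pos: [0.4889, 0.2466, 0.1638]
orientation: [0.001, 1.0, 0.0, 0.0]
wrist_force: [-1.6, 0.7, 2.3]
grip_width: 0.014
gripper_force: 30.0
```

Run:
```python
from h import *
st()
for i in range(2): read_camera('wrist'); st()
```

```text
11.3 [0.4889 0.2466 0.1638] yaw 179.84 tilt [ 0.e+00  1.e-04 -1.e+00] F [-1.62  0.67  2.33] M [0.012 0.014 0.026] 0.013991348793704455 29.966521561145782 [ 0.15  0.34 -0.82  1.83  0.28  1.09  0.79]
11.35 [0.4889 0.2466 0.1638] yaw 179.84 tilt [ 0.e+00  1.e-04 -1.e+00] F [-1.27 -0.32  3.24] M [ 0.01   0.063 -0.052] 0.013742082964682238 29.96649920940399 [ 0.15  0.34 -0.82  1.83  0.28  1.09  0.79]
11.4 [0.4889 0.2466 0.1638] yaw 179.84 tilt [ 0.e+00  1.e-04 -1.e+00] F [-0.77  0.51  3.07] M [0.08  0.054 0.022] 0.013534068667339296 29.96656894683838 [ 0.15  0.34 -0.82  1.83  0.28  1.09  0.79]
```

Emit:
servo_tool(increments=[{"tx": 0,"ty": 0,"tz": 0.13,"wx": 0,"wy": 0,"wz": 0,"fingers": -1},{"tx": 0,"ty": 0,"tz": 0.13,"wx": 0,"wy": 0,"wz": 0,"fingers": -1},{"tx": 0,"ty": 0,"tz": 0.13,"wx": 0,"wy": 0,"wz": 0,"fingers": -1},{"tx": 0,"ty": 0,"tz": 0.13,"wx": 0,"wy": 0,"wz": 0,"fingers": -1},{"tx": 0,"ty": 0,"tz": 0.13,"wx": 0,"wy": 0,"wz": 0,"fingers": -1}], squeeze=40)

```text
time_s: 11.9
eef_pos: [0.4889, 0.2466, 0.1625]
orientation: [0.001, 1.0, 0.0, 0.0]
wrist_force: [-1.4, 0.0, 4.0]
grip_width: 0.0136
gripper_force: 40.0
```

Run:
```python
from h import *
a=save('scene','s4'); st()
cv2.imwrite('pics/s4c.png',cv2.resize(a['img'][140:190,305:355],(600,600),interpolation=cv2.INTER_CUBIC))
```

```text
11.95 [0.4888 0.2466 0.1625] yaw 179.84 tilt [-0.e+00  1.e-04 -1.e+00] F [-1.21 -0.68  3.3 ] M [ 0.054  0.081 -0.008] 0.013727601543576967 39.96697783470154 [ 0.15  0.35 -0.82  1.84  0.28  1.08  0.79]
```

View pics/s4c.png

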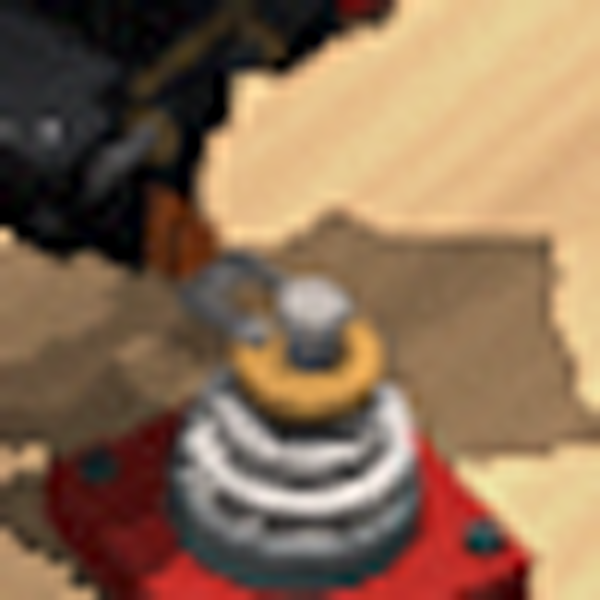

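The jaws rest on the collar on either side of the head: near nose at crop (255,335), head top at (313,298). I'll slide in from here.

Emit:
servo_tool(increments=[{"tx": -0.1,"ty": 0,"tz": 0,"wx": 0,"wy": 0,"wz": 0,"fingers": -1},{"tx": -0.2,"ty": 0,"tz": 0,"wx": 0,"wy": 0,"wz": 0,"fingers": -1},{"tx": -0.3,"ty": 0,"tz": 0,"wx": 0,"wy": 0,"wz": 0,"fingers": -1},{"tx": -0.4,"ty": 0,"tz": 0,"wx": 0,"wy": 0,"wz": 0,"fingers": -1},{"tx": -0.4,"ty": 0,"tz": 0,"wx": 0,"wy": 0,"wz": 0,"fingers": -1}])

```text
time_s: 12.45
eef_pos: [0.493, 0.2466, 0.1624]
orientation: [0.001, 1.0, 0.0, 0.0]
wrist_force: [-2.3, -0.1, 2.5]
grip_width: 0.0137
gripper_force: 40.0
```

Emit:
servo_tool(increments=[{"tx": -0.1,"ty": 0,"tz": 0,"wx": 0,"wy": 0,"wz": 0,"fingers": -1},{"tx": -0.2,"ty": 0,"tz": 0,"wx": 0,"wy": 0,"wz": 0,"fingers": -1},{"tx": -0.3,"ty": 0,"tz": 0,"wx": 0,"wy": 0,"wz": 0,"fingers": -1},{"tx": -0.3,"ty": 0,"tz": 0,"wx": 0,"wy": 0,"wz": 0,"fingers": -1},{"tx": -0.3,"ty": 0,"tz": 0,"wx": 0,"wy": 0,"wz": 0,"fingers": -1}])

```text
time_s: 12.95
eef_pos: [0.4949, 0.2465, 0.1621]
orientation: [0.001, 1.0, -0.0, -0.001]
wrist_force: [-7.0, -0.4, 3.9]
grip_width: 0.014
gripper_force: 40.0
```

```bash
python3 -c "
from h import *
st();read_camera('wrist');st()"
```

```text
12.95 [0.4949 0.2465 0.1621] yaw 179.86 tilt [-2.e-03 -6.e-04 -1.e+00] F [-6.99 -0.38  3.85] M [-0.003  1.164 -0.012] 0.013951050658615835 39.96447443962097 [ 0.15  0.36 -0.82  1.82  0.29  1.09  0.8 ]
13.0 [0.4949 0.2466 0.1621] yaw 179.86 tilt [-2.e-03 -6.e-04 -1.e+00] F [-6.98 -0.55  4.4 ] M [ 0.062  1.168 -0.025] 0.013752345613924606 39.96459245681763 [ 0.15  0.36 -0.82  1.82  0.29  1.09  0.8 ]
```

Emit:
servo_tool(increments=[{"tx": -0.1,"ty": 0,"tz": 0,"wx": 0,"wy": 0,"wz": 0,"fingers": -1},{"tx": -0.2,"ty": 0,"tz": 0,"wx": 0,"wy": 0,"wz": 0,"fingers": -1},{"tx": -0.2,"ty": 0,"tz": 0,"wx": 0,"wy": 0,"wz": 0,"fingers": -1},{"tx": -0.2,"ty": 0,"tz": 0,"wx": 0,"wy": 0,"wz": 0,"fingers": -1},{"tx": -0.2,"ty": 0,"tz": 0,"wx": 0,"wy": 0,"wz": 0,"fingers": -1}])

```text
time_s: 13.5
eef_pos: [0.4955, 0.2466, 0.1618]
orientation: [0.001, 1.0, -0.001, -0.002]
wrist_force: [-12.4, -1.5, 8.1]
grip_width: 0.0138
gripper_force: 40.0
```

```bash
python3 -c "
from h import *
st();read_camera('wrist');st()"
```

```text
13.5 [0.4955 0.2466 0.1618] yaw 179.89 tilt [-0.0048 -0.0016 -1.    ] F [-12.44  -1.46   8.06] M [-0.203  2.49  -0.12 ] 0.013806617705630644 39.96846914291382 [ 0.15  0.36 -0.82  1.82  0.29  1.09  0.8 ]
13.55 [0.4955 0.2466 0.1618] yaw 179.89 tilt [-0.0048 -0.0016 -1.    ] F [-13.22  -1.13   7.72] M [-0.163  2.478 -0.106] 0.013827248713141763 39.96850848197937 [ 0.15  0.36 -0.82  1.82  0.29  1.09  0.8 ]
```

Emit:
servo_tool(increments=[{"tx": 0.2,"ty": 0,"tz": 0,"wx": 0,"wy": 0,"wz": 0,"fingers": -1},{"tx": 0.4,"ty": 0,"tz": 0,"wx": 0,"wy": 0,"wz": 0,"fingers": -1},{"tx": 0.6,"ty": 0,"tz": 0,"wx": 0,"wy": 0,"wz": 0,"fingers": -1},{"tx": 0.6,"ty": 0,"tz": 0,"wx": 0,"wy": 0,"wz": 0,"fingers": -1},{"tx": 0.6,"ty": 0,"tz": 0,"wx": 0,"wy": 0,"wz": 0,"fingers": -1}], squeeze=60)

```text
time_s: 14.05
eef_pos: [0.4926, 0.2465, 0.1629]
orientation: [0.002, 1.0, 0.0, 0.001]
wrist_force: [2.7, -0.4, 4.2]
grip_width: 0.0135
gripper_force: 60.0
```

Run:
```python
from h import *
st()
a=save('scene','s5');st()
q=load('s4')['img'][140:190,305:355]
cv2.imwrite('pics/s5c.png',np.hstack([cv2.resize(x,(400,400),interpolation=cv2.INTER_CUBIC) for x in(load('s4')['img'][148:178,312:342],a['img'][148:178,312:342])]))
```

```text
14.05 [0.4926 0.2465 0.1629] yaw 179.81 tilt [ 1.5e-03  4.0e-04 -1.0e+00] F [ 2.7  -0.42  4.16] M [ 0.098 -0.954 -0.002] 0.013548411578163088 59.96996819972992 [ 0.15  0.35 -0.82  1.83  0.29  1.09  0.79]
14.1 [0.4925 0.2465 0.1628] yaw 179.81 tilt [ 1.2e-03  4.0e-04 -1.0e+00] F [ 3.02 -0.57  3.54] M [ 0.101 -0.965 -0.016] 0.013861492744582926 59.96988773345947 [ 0.15  0.35 -0.82  1.83  0.29  1.09  0.79]
```

Emit:
servo_tool(increments=[{"tx": -0.2,"ty": 0,"tz": 0,"wx": 0,"wy": 0,"wz": 0,"fingers": -1},{"tx": -0.4,"ty": 0,"tz": -0.03,"wx": 0,"wy": 0,"wz": 0,"fingers": -1},{"tx": -0.5,"ty": 0,"tz": -0.06,"wx": 0,"wy": 0,"wz": 0,"fingers": -1},{"tx": -0.55,"ty": 0,"tz": -0.08,"wx": 0,"wy": 0,"wz": 0,"fingers": -1},{"tx": -0.55,"ty": 0,"tz": -0.08,"wx": 0,"wy": 0,"wz": 0,"fingers": -1}])

```text
time_s: 14.6
eef_pos: [0.4951, 0.2468, 0.1623]
orientation: [0.001, 1.0, -0.001, -0.002]
wrist_force: [-9.0, -0.9, 5.2]
grip_width: 0.0135
gripper_force: 60.0
```

```bash
python3 -c "
from h import *
st();read_camera('wrist');st()"
```

```text
14.6 [0.4951 0.2468 0.1623] yaw 179.9 tilt [-0.005  -0.0012 -1.    ] F [-8.98 -0.85  5.15] M [-0.024  1.685 -0.055] 0.013461469635036114 59.96450364589691 [ 0.15  0.36 -0.82  1.82  0.29  1.09  0.8 ]
14.65 [0.4951 0.2467 0.1623] yaw 179.91 tilt [-0.005  -0.0013 -1.    ] F [-8.7  -1.08  4.9 ] M [-0.034  1.686 -0.055] 0.013359835903459545 59.9644410610199 [ 0.15  0.36 -0.82  1.82  0.29  1.09  0.8 ]
```

Emit:
servo_tool(increments=[{"tx": 0.3,"ty": 0.05,"tz": 0.05,"wx": 0,"wy": 0,"wz": 0,"fingers": -1},{"tx": 0.5,"ty": 0.05,"tz": 0.15,"wx": 0,"wy": 0,"wz": 0,"fingers": -1},{"tx": 0.5,"ty": 0.05,"tz": 0.2,"wx": 0,"wy": 0,"wz": 0,"fingers": -1},{"tx": 0.5,"ty": 0.05,"tz": 0.2,"wx": 0,"wy": 0,"wz": 0,"fingers": -1},{"tx": 0.5,"ty": 0.05,"tz": 0.2,"wx": 0,"wy": 0,"wz": 0,"fingers": -1}])

```text
time_s: 15.15
eef_pos: [0.4929, 0.2471, 0.1616]
orientation: [0.002, 1.0, 0.0, 0.001]
wrist_force: [3.5, -0.4, 4.0]
grip_width: 0.0136
gripper_force: 60.0
```

```bash
python3 -c "
from h import *
st();read_camera('wrist');st()"
```

```text
15.15 [0.4929 0.2471 0.1616] yaw 179.82 tilt [ 1.1e-03  4.0e-04 -1.0e+00] F [ 3.49 -0.43  4.  ] M [ 0.013 -1.184  0.017] 0.013630736292459153 59.970163106918335 [ 0.15  0.35 -0.82  1.83  0.29  1.08  0.79]
15.2 [0.4929 0.2471 0.1616] yaw 179.82 tilt [ 1.e-03  4.e-04 -1.e+00] F [3.39 0.55 5.01] M [ 0.082 -1.157  0.027] 0.013423364471816818 59.970277547836304 [ 0.15  0.35 -0.82  1.83  0.29  1.08  0.79]
```

Emit:
servo_tool(increments=[{"tx": -0.1,"ty": 0,"tz": 0,"wx": 0,"wy": 0,"wz": 0,"fingers": -1},{"tx": -0.3,"ty": 0,"tz": -0.02,"wx": 0,"wy": 0,"wz": 0,"fingers": -1},{"tx": -0.4,"ty": 0,"tz": -0.04,"wx": 0,"wy": 0,"wz": 0,"fingers": -1},{"tx": -0.5,"ty": 0,"tz": -0.06,"wx": 0,"wy": 0,"wz": 0,"fingers": -1},{"tx": -0.5,"ty": 0,"tz": -0.06,"wx": 0,"wy": 0,"wz": 0,"fingers": -1}])

```text
time_s: 15.7
eef_pos: [0.4947, 0.2474, 0.1612]
orientation: [0.001, 1.0, -0.001, -0.003]
wrist_force: [-9.2, -1.3, 9.6]
grip_width: 0.0134
gripper_force: 60.0
```

```bash
python3 -c "
from h import *
st();read_camera('wrist');st()"
```

```text
15.7 [0.4947 0.2474 0.1612] yaw 179.91 tilt [-0.0055 -0.0014 -1.    ] F [-9.19 -1.32  9.58] M [-0.153  1.612 -0.102] 0.013394780773520106 59.96619701385498 [ 0.15  0.36 -0.82  1.82  0.29  1.09  0.79]
15.75 [0.4946 0.2474 0.1612] yaw 179.92 tilt [-0.0055 -0.0014 -1.    ] F [-8.86 -0.88  8.94] M [-0.169  1.577 -0.102] 0.013239496152958418 59.966095089912415 [ 0.15  0.36 -0.82  1.82  0.29  1.09  0.79]
```

Emit:
servo_tool(increments=[{"tx": 0.2,"ty": 0,"tz": -0.1,"wx": 0,"wy": 0,"wz": 0,"fingers": -1},{"tx": 0.2,"ty": 0,"tz": -0.2,"wx": 0,"wy": 0,"wz": 0,"fingers": -1},{"tx": 0,"ty": 0,"tz": -0.2,"wx": 0,"wy": 0,"wz": 0,"fingers": -1},{"tx": -0.1,"ty": 0,"tz": -0.22,"wx": 0,"wy": 0,"wz": 0,"fingers": -1},{"tx": -0.1,"ty": 0,"tz": -0.22,"wx": 0,"wy": 0,"wz": 0,"fingers": -1}])

```text
time_s: 16.25
eef_pos: [0.4952, 0.2473, 0.163]
orientation: [0.001, 1.0, -0.001, -0.003]
wrist_force: [-13.9, -1.1, 7.8]
grip_width: 0.0136
gripper_force: 60.0
```

Emit:
servo_tool(increments=[{"tx": -0.05,"ty": 0,"tz": 0,"wx": 0,"wy": 0,"wz": 0,"fingers": -1},{"tx": -0.1,"ty": 0,"tz": -0.01,"wx": 0,"wy": 0,"wz": 0,"fingers": -1},{"tx": -0.1,"ty": 0,"tz": -0.01,"wx": 0,"wy": 0,"wz": 0,"fingers": -1},{"tx": -0.1,"ty": 0,"tz": -0.01,"wx": 0,"wy": 0,"wz": 0,"fingers": -1},{"tx": -0.1,"ty": 0,"tz": -0.01,"wx": 0,"wy": 0,"wz": 0,"fingers": -1}])

```text
time_s: 16.75
eef_pos: [0.4954, 0.2474, 0.163]
orientation: [0.001, 1.0, -0.001, -0.004]
wrist_force: [-16.3, -1.3, 9.2]
grip_width: 0.0132
gripper_force: 60.0
```

```bash
python3 -c "
from h import *
st();read_camera('wrist');st()"
```

```text
16.75 [0.4954 0.2474 0.163 ] yaw 179.94 tilt [-0.0082 -0.0023 -1.    ] F [-16.31  -1.26   9.24] M [-0.141  3.27  -0.146] 0.013221288719267373 59.96986985206604 [ 0.15  0.36 -0.82  1.81  0.29  1.1   0.8 ]
16.8 [0.4954 0.2474 0.163 ] yaw 179.94 tilt [-0.0082 -0.0022 -1.    ] F [-16.43  -1.96   9.25] M [-0.164  3.274 -0.151] 0.013287381588576588 59.96975541114807 [ 0.15  0.36 -0.82  1.81  0.29  1.1   0.8 ]
```

Run:
```python
from h import *
a=save('scene','s6');b=save('side','d6');w=save('wrist','w6');st()
S=lambda im,u,v,n,z:cv2.resize(im[v:v+n,u:u+n],(z,z),interpolation=cv2.INTER_CUBIC)
p=a['img'].copy()
cv2.imwrite('pics/m6.png',np.vstack([np.hstack([S(a['img'],313,148,32,400),S(b['img'],185,225,60,400)]),cv2.resize(w['img'][215:345,130:430],(800,200),interpolation=cv2.INTER_CUBIC)]))
```

```text
16.95 [0.4954 0.2474 0.163 ] yaw 179.94 tilt [-0.0081 -0.0022 -1.    ] F [-16.    -1.08   9.45] M [-0.18   3.219 -0.18 ] 0.013380746261754532 59.969807267189026 [ 0.15  0.36 -0.82  1.81  0.29  1.1   0.8 ]
```

Emit:
servo_tool(increments=[{"tx": 0.3,"ty": 0,"tz": 0,"wx": 0,"wy": 0,"wz": 0,"fingers": -1},{"tx": 0.6,"ty": 0,"tz": 0,"wx": 0,"wy": 0,"wz": 0,"fingers": -1},{"tx": 0.6,"ty": 0,"tz": 0,"wx": 0,"wy": 0,"wz": 0,"fingers": -1},{"tx": 0.6,"ty": 0,"tz": 0,"wx": 0,"wy": 0,"wz": 0,"fingers": -1},{"tx": 0.6,"ty": 0,"tz": 0,"wx": 0,"wy": 0,"wz": 0,"fingers": -1}])

```text
time_s: 17.45
eef_pos: [0.4934, 0.247, 0.1641]
orientation: [0.002, 1.0, 0.0, -0.0]
wrist_force: [-0.8, -0.0, 2.9]
grip_width: 0.0133
gripper_force: 60.0
```

View pics/m6.png

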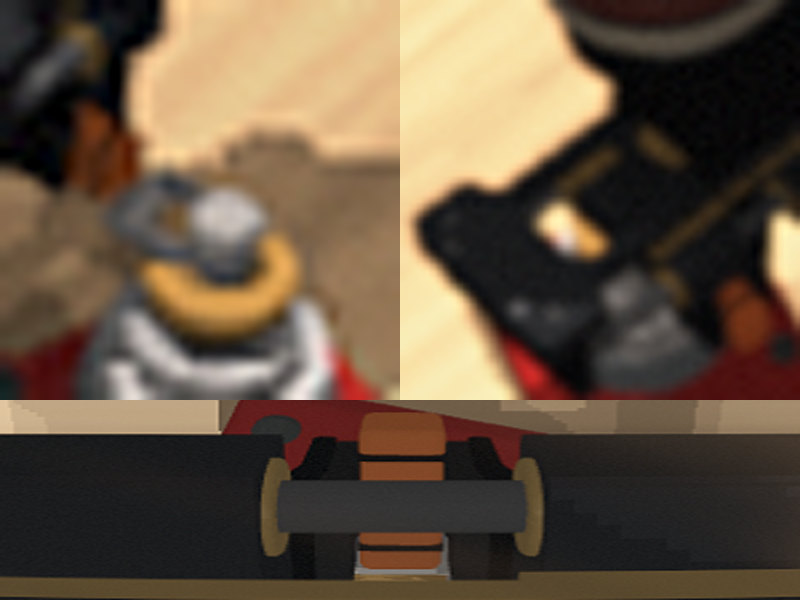

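The left panel shows the fork's back corners near (108,217) and (170,175) and the head top at (228,215). That puts the noses at the neck, with the clip about 1.5 mm too far toward +y. The small negative Fy agrees. I'll recentre, pitch the nose up slightly and push again.

Emit:
servo_tool(increments=[{"tx": 0.1,"ty": -0.1,"tz": 0,"wx": 0,"wy": 0,"wz": 0,"fingers": -1},{"tx": 0.1,"ty": -0.2,"tz": 0.05,"wx": 0,"wy": -0.4,"wz": 0,"fingers": -1},{"tx": 0,"ty": -0.2,"tz": 0.05,"wx": 0,"wy": -0.6,"wz": 0,"fingers": -1},{"tx": -0.2,"ty": -0.2,"tz": 0.05,"wx": 0,"wy": -0.6,"wz": 0,"fingers": -1},{"tx": -0.2,"ty": -0.2,"tz": 0.05,"wx": 0,"wy": -0.6,"wz": 0,"fingers": -1}])

```text
time_s: 17.95
eef_pos: [0.4951, 0.2448, 0.1635]
orientation: [0.001, 1.0, -0.0, 0.005]
wrist_force: [-3.0, 0.6, 2.5]
grip_width: 0.0136
gripper_force: 60.0
```

```bash
python3 -c "
from h import *
st();read_camera('wrist');st()"
```

```text
17.95 [0.4951 0.2448 0.1635] yaw 179.83 tilt [ 9.5e-03 -5.0e-04 -1.0e+00] F [-3.01  0.55  2.47] M [ 0.104  0.369 -0.001] 0.01363341093865555 59.96670126914978 [ 0.15  0.35 -0.82  1.83  0.29  1.08  0.8 ]
18.0 [0.4951 0.2448 0.1635] yaw 179.83 tilt [ 9.6e-03 -5.0e-04 -1.0e+00] F [-2.22 -0.42  2.96] M [ 0.09   0.462 -0.061] 0.01353157026514668 59.96601104736328 [ 0.15  0.35 -0.82  1.83  0.29  1.08  0.8 ]
```

Emit:
servo_tool(increments=[{"tx": -0.05,"ty": 0,"tz": 0,"wx": 0,"wy": 0,"wz": 0,"fingers": -1},{"tx": -0.1,"ty": 0,"tz": 0,"wx": 0,"wy": 0,"wz": 0,"fingers": -1},{"tx": -0.15,"ty": 0,"tz": -0.01,"wx": 0,"wy": 0,"wz": 0,"fingers": -1},{"tx": -0.15,"ty": 0,"tz": -0.01,"wx": 0,"wy": 0,"wz": 0,"fingers": -1},{"tx": -0.15,"ty": 0,"tz": -0.01,"wx": 0,"wy": 0,"wz": 0,"fingers": -1}])

```text
time_s: 18.5
eef_pos: [0.4956, 0.2449, 0.1633]
orientation: [0.001, 1.0, -0.001, 0.004]
wrist_force: [-7.7, -0.7, 3.5]
grip_width: 0.0135
gripper_force: 60.0
```

```bash
python3 -c "
from h import *
st();read_camera('wrist');st()"
```

```text
18.5 [0.4956 0.2449 0.1633] yaw 179.85 tilt [ 0.0078 -0.0011 -1.    ] F [-7.73 -0.68  3.52] M [-0.08   1.381 -0.074] 0.013528291729840174 59.964181780815125 [ 0.15  0.35 -0.82  1.83  0.29  1.08  0.8 ]
18.55 [0.4957 0.2448 0.1633] yaw 179.85 tilt [ 0.0078 -0.0011 -1.    ] F [-7.13 -1.3   3.88] M [-0.109  1.333 -0.088] 0.013875092642890541 59.96410667896271 [ 0.15  0.35 -0.82  1.83  0.29  1.08  0.8 ]
```

Emit:
servo_tool(increments=[{"tx": 0,"ty": -0.05,"tz": 0,"wx": 0,"wy": 0,"wz": 0,"fingers": -1},{"tx": 0,"ty": -0.15,"tz": 0,"wx": 0,"wy": 0,"wz": 0,"fingers": -1},{"tx": -0.05,"ty": -0.15,"tz": 0,"wx": 0,"wy": 0,"wz": 0,"fingers": -1},{"tx": -0.1,"ty": -0.15,"tz": -0.01,"wx": 0,"wy": 0,"wz": 0,"fingers": -1},{"tx": -0.1,"ty": -0.15,"tz": -0.01,"wx": 0,"wy": 0,"wz": 0,"fingers": -1}])

```text
time_s: 19.05
eef_pos: [0.4972, 0.2433, 0.1635]
orientation: [0.001, 1.0, -0.0, 0.004]
wrist_force: [-6.6, -0.6, 2.8]
grip_width: 0.0135
gripper_force: 60.0
```

```bash
python3 -c "
from h import *
st();read_camera('wrist');st()"
```

```text
19.05 [0.4972 0.2433 0.1635] yaw 179.84 tilt [ 8.7e-03 -8.0e-04 -1.0e+00] F [-6.56 -0.62  2.77] M [-0.038  1.238 -0.072] 0.013520650265534454 59.96426224708557 [ 0.16  0.35 -0.82  1.83  0.29  1.08  0.8 ]
19.1 [0.4972 0.2433 0.1635] yaw 179.84 tilt [ 8.7e-03 -8.0e-04 -1.0e+00] F [-6.4  -0.74  2.68] M [-0.014  1.227 -0.105] 0.01340712274895355 59.964094161987305 [ 0.16  0.35 -0.82  1.83  0.29  1.08  0.8 ]
```

Emit:
servo_tool(increments=[{"tx": 0,"ty": -0.05,"tz": 0.03,"wx": 0,"wy": 0,"wz": 0,"fingers": -1},{"tx": 0,"ty": -0.15,"tz": 0.06,"wx": 0,"wy": 0,"wz": 0,"fingers": -1},{"tx": -0.05,"ty": -0.15,"tz": 0.06,"wx": 0,"wy": 0,"wz": 0,"fingers": -1},{"tx": -0.1,"ty": -0.15,"tz": 0.06,"wx": 0,"wy": 0,"wz": 0,"fingers": -1},{"tx": -0.1,"ty": -0.15,"tz": 0.06,"wx": 0,"wy": 0,"wz": 0,"fingers": -1}])

```text
time_s: 19.6
eef_pos: [0.4978, 0.2425, 0.163]
orientation: [0.001, 1.0, -0.0, 0.004]
wrist_force: [-8.1, 2.1, 4.8]
grip_width: 0.0133
gripper_force: 60.0
```

```bash
python3 -c "
from h import *
st();read_camera('wrist');st()"
```

```text
19.6 [0.4978 0.2425 0.163 ] yaw 179.89 tilt [ 8.4e-03 -1.0e-04 -1.0e+00] F [-8.05  2.1   4.81] M [0.336 1.549 0.071] 0.013297387254700413 59.98299837112427 [ 0.16  0.35 -0.82  1.83  0.29  1.08  0.8 ]
19.65 [0.4978 0.2425 0.163 ] yaw 179.89 tilt [ 8.3e-03 -1.0e-04 -1.0e+00] F [-7.06  1.92  4.  ] M [0.303 1.505 0.043] 0.013764020179122252 59.983221888542175 [ 0.16  0.35 -0.82  1.83  0.29  1.08  0.8 ]
```

Emit:
servo_tool(increments=[{"tx": 0,"ty": 0.08,"tz": 0,"wx": 0,"wy": 0,"wz": 0,"fingers": -1},{"tx": -0.05,"ty": 0.08,"tz": 0,"wx": 0,"wy": 0,"wz": 0,"fingers": -1},{"tx": -0.1,"ty": 0.08,"tz": 0,"wx": 0,"wy": 0,"wz": 0,"fingers": -1},{"tx": -0.15,"ty": 0.08,"tz": 0,"wx": 0,"wy": 0,"wz": 0,"fingers": -1},{"tx": -0.15,"ty": 0.08,"tz": 0,"wx": 0,"wy": 0,"wz": 0,"fingers": -1}])

```text
time_s: 20.15
eef_pos: [0.4988, 0.243, 0.1627]
orientation: [0.001, 1.0, -0.0, 0.004]
wrist_force: [-9.6, 0.3, 3.0]
grip_width: 0.0133
gripper_force: 60.0
```

```bash
python3 -c "
from h import *
st();read_camera('wrist');st()"
```

```text
20.15 [0.4988 0.243  0.1627] yaw 179.88 tilt [ 7.1e-03 -8.0e-04 -1.0e+00] F [-9.65  0.35  3.  ] M [ 0.165  1.94  -0.022] 0.013267715770021393 59.97086584568024 [ 0.16  0.36 -0.82  1.82  0.3   1.08  0.8 ]
20.2 [0.4988 0.243  0.1627] yaw 179.88 tilt [ 7.1e-03 -8.0e-04 -1.0e+00] F [-9.24 -0.73  3.07] M [0.173 1.912 0.006] 0.013720238338750003 59.97113227844238 [ 0.16  0.36 -0.82  1.82  0.3   1.08  0.8 ]
```

Progressing and centred. I'll keep pushing.

Emit:
servo_tool(increments=[{"tx": -0.05,"ty": 0,"tz": 0,"wx": 0,"wy": 0,"wz": 0,"fingers": -1},{"tx": -0.1,"ty": 0,"tz": 0,"wx": 0,"wy": 0,"wz": 0,"fingers": -1},{"tx": -0.15,"ty": 0,"tz": 0,"wx": 0,"wy": 0,"wz": 0,"fingers": -1},{"tx": -0.15,"ty": 0,"tz": 0,"wx": 0,"wy": 0,"wz": 0,"fingers": -1},{"tx": -0.15,"ty": 0,"tz": 0,"wx": 0,"wy": 0,"wz": 0,"fingers": -1}])

```text
time_s: 20.7
eef_pos: [0.5003, 0.243, 0.1627]
orientation: [0.001, 1.0, -0.0, 0.004]
wrist_force: [-9.4, 0.2, 3.2]
grip_width: 0.0131
gripper_force: 60.0
```

```bash
python3 -c "
from h import *
st();read_camera('wrist');st()"
```

```text
20.7 [0.5003 0.243  0.1627] yaw 179.88 tilt [ 7.1e-03 -8.0e-04 -1.0e+00] F [-9.4   0.21  3.15] M [1.980e-01 1.841e+00 1.000e-03] 0.0131481095537166 59.971171617507935 [ 0.15  0.36 -0.81  1.82  0.3   1.08  0.8 ]
20.75 [0.5003 0.243  0.1627] yaw 179.88 tilt [ 7.1e-03 -8.0e-04 -1.0e+00] F [-8.64 -0.57  2.7 ] M [ 0.195  1.911 -0.014] 0.013703822343807638 59.97116446495056 [ 0.15  0.36 -0.81  1.82  0.3   1.08  0.8 ]
```

Emit:
servo_tool(increments=[{"tx": -0.05,"ty": 0,"tz": 0,"wx": 0,"wy": 0,"wz": 0,"fingers": -1},{"tx": -0.1,"ty": 0,"tz": 0,"wx": 0,"wy": 0,"wz": 0,"fingers": -1},{"tx": -0.15,"ty": 0,"tz": 0,"wx": 0,"wy": 0,"wz": 0,"fingers": -1},{"tx": -0.2,"ty": 0,"tz": 0,"wx": 0,"wy": 0,"wz": 0,"fingers": -1},{"tx": -0.2,"ty": 0,"tz": 0,"wx": 0,"wy": 0,"wz": 0,"fingers": -1}])

```text
time_s: 21.25
eef_pos: [0.5027, 0.243, 0.1629]
orientation: [0.001, 1.0, -0.0, 0.004]
wrist_force: [-7.4, 0.9, 1.8]
grip_width: 0.0131
gripper_force: 60.0
```

Emit:
servo_tool(increments=[{"tx": -0.05,"ty": 0,"tz": 0,"wx": 0,"wy": 0,"wz": 0,"fingers": -1},{"tx": -0.1,"ty": 0,"tz": 0,"wx": 0,"wy": 0,"wz": 0,"fingers": -1},{"tx": -0.15,"ty": 0,"tz": 0,"wx": 0,"wy": 0,"wz": 0,"fingers": -1},{"tx": -0.15,"ty": 0,"tz": 0,"wx": 0,"wy": 0,"wz": 0,"fingers": -1},{"tx": -0.15,"ty": 0,"tz": 0,"wx": 0,"wy": 0,"wz": 0,"fingers": -1}])

```text
time_s: 21.75
eef_pos: [0.5047, 0.2429, 0.1631]
orientation: [0.001, 1.0, -0.0, 0.005]
wrist_force: [-4.7, 0.8, 1.5]
grip_width: 0.0138
gripper_force: 60.0
```

```bash
python3 -c "
from h import *
st();read_camera('wrist');st()"
```

```text
21.75 [0.5047 0.2429 0.1631] yaw 179.86 tilt [ 9.e-03 -3.e-04 -1.e+00] F [-4.69  0.83  1.52] M [0.161 1.126 0.   ] 0.013775440718585682 59.971128702163696 [ 0.15  0.36 -0.81  1.81  0.3   1.09  0.8 ]
21.8 [0.5047 0.2429 0.1631] yaw 179.85 tilt [ 9.e-03 -3.e-04 -1.e+00] F [-5.9   0.24  3.31] M [0.173 1.165 0.05 ] 0.013515885686612836 59.97100532054901 [ 0.15  0.36 -0.81  1.81  0.3   1.09  0.8 ]
```

Emit:
servo_tool(increments=[{"tx": -0.1,"ty": 0,"tz": 0,"wx": 0,"wy": 0,"wz": 0,"fingers": -1},{"tx": -0.2,"ty": 0,"tz": 0,"wx": 0,"wy": 0.2,"wz": 0,"fingers": -1},{"tx": -0.3,"ty": 0,"tz": 0,"wx": 0,"wy": 0.4,"wz": 0,"fingers": -1},{"tx": -0.3,"ty": 0,"tz": 0,"wx": 0,"wy": 0.4,"wz": 0,"fingers": -1},{"tx": -0.3,"ty": 0,"tz": 0,"wx": 0,"wy": 0.4,"wz": 0,"fingers": -1}])

```text
time_s: 22.3
eef_pos: [0.5087, 0.2428, 0.1635]
orientation: [0.002, 1.0, 0.0, 0.002]
wrist_force: [-1.6, 0.3, 1.6]
grip_width: 0.0138
gripper_force: 60.0
```

Emit:
servo_tool(increments=[{"tx": -0.05,"ty": 0,"tz": 0,"wx": 0,"wy": 0,"wz": 0,"fingers": -1},{"tx": -0.1,"ty": 0,"tz": 0,"wx": 0,"wy": 0,"wz": 0,"fingers": -1},{"tx": -0.15,"ty": 0,"tz": 0,"wx": 0,"wy": 0,"wz": 0,"fingers": -1},{"tx": -0.15,"ty": 0,"tz": 0,"wx": 0,"wy": 0,"wz": 0,"fingers": -1},{"tx": -0.15,"ty": 0,"tz": 0,"wx": 0,"wy": 0,"wz": 0,"fingers": -1}])

```text
time_s: 22.8
eef_pos: [0.51, 0.2428, 0.1635]
orientation: [0.001, 1.0, 0.0, 0.002]
wrist_force: [-2.7, 0.4, 3.4]
grip_width: 0.0136
gripper_force: 60.0
```

```bash
python3 -c "
from h import *
st();read_camera('wrist');st()"
```

```text
22.8 [0.51   0.2428 0.1635] yaw 179.83 tilt [ 3.9e-03  2.0e-04 -1.0e+00] F [-2.66  0.4   3.35] M [0.231 0.198 0.035] 0.013584361670374976 59.97079789638519 [ 0.15  0.38 -0.81  1.8   0.31  1.1   0.81]
22.85 [0.51   0.2428 0.1635] yaw 179.83 tilt [ 3.9e-03  1.0e-04 -1.0e+00] F [-1.98  0.07  2.47] M [0.177 0.245 0.013] 0.013339850715334757 59.97113764286041 [ 0.15  0.38 -0.81  1.8   0.31  1.1   0.81]
```

Snapped past the neck and now sliding freely. I'll continue to the back wall.

Emit:
servo_tool(increments=[{"tx": -0.05,"ty": 0,"tz": 0,"wx": 0,"wy": 0,"wz": 0,"fingers": -1},{"tx": -0.1,"ty": 0,"tz": 0,"wx": 0,"wy": 0.1,"wz": 0,"fingers": -1},{"tx": -0.15,"ty": 0,"tz": 0,"wx": 0,"wy": 0.2,"wz": 0,"fingers": -1},{"tx": -0.15,"ty": 0,"tz": 0,"wx": 0,"wy": 0.2,"wz": 0,"fingers": -1},{"tx": -0.15,"ty": 0,"tz": 0,"wx": 0,"wy": 0.2,"wz": 0,"fingers": -1}])

```text
time_s: 23.35
eef_pos: [0.5115, 0.2428, 0.1635]
orientation: [0.001, 1.0, 0.0, 0.0]
wrist_force: [-1.9, 0.8, 2.6]
grip_width: 0.013
gripper_force: 60.0
```

Emit:
servo_tool(increments=[{"tx": -0.05,"ty": 0,"tz": 0,"wx": 0,"wy": 0,"wz": 0,"fingers": -1},{"tx": -0.1,"ty": 0,"tz": 0,"wx": 0,"wy": 0,"wz": 0,"fingers": -1},{"tx": -0.1,"ty": 0,"tz": 0,"wx": 0,"wy": 0,"wz": 0,"fingers": -1},{"tx": -0.1,"ty": 0,"tz": 0,"wx": 0,"wy": 0,"wz": 0,"fingers": -1},{"tx": -0.1,"ty": 0,"tz": 0,"wx": 0,"wy": 0,"wz": 0,"fingers": -1}])

```text
time_s: 23.85
eef_pos: [0.5124, 0.2427, 0.1634]
orientation: [0.001, 1.0, 0.0, 0.0]
wrist_force: [-3.0, -0.4, 2.4]
grip_width: 0.0133
gripper_force: 60.0
```

Emit:
servo_tool(increments=[{"tx": -0.05,"ty": 0,"tz": 0,"wx": 0,"wy": 0,"wz": 0,"fingers": -1},{"tx": -0.1,"ty": 0,"tz": 0,"wx": 0,"wy": 0,"wz": 0,"fingers": -1},{"tx": -0.1,"ty": 0,"tz": 0,"wx": 0,"wy": 0,"wz": 0,"fingers": -1},{"tx": -0.1,"ty": 0,"tz": 0,"wx": 0,"wy": 0,"wz": 0,"fingers": -1},{"tx": -0.1,"ty": 0,"tz": 0,"wx": 0,"wy": 0,"wz": 0,"fingers": -1}])

```text
time_s: 24.35
eef_pos: [0.5131, 0.2428, 0.1633]
orientation: [0.001, 1.0, -0.0, -0.0]
wrist_force: [-5.3, -0.8, 4.9]
grip_width: 0.0135
gripper_force: 60.0
```

Emit:
servo_tool(increments=[{"tx": -0.05,"ty": 0,"tz": 0,"wx": 0,"wy": 0,"wz": 0,"fingers": -1},{"tx": -0.1,"ty": 0,"tz": 0,"wx": 0,"wy": 0,"wz": 0,"fingers": -1},{"tx": -0.1,"ty": 0,"tz": 0,"wx": 0,"wy": 0,"wz": 0,"fingers": -1},{"tx": -0.1,"ty": 0,"tz": 0,"wx": 0,"wy": 0,"wz": 0,"fingers": -1},{"tx": -0.1,"ty": 0,"tz": 0,"wx": 0,"wy": 0,"wz": 0,"fingers": -1}])

```text
time_s: 24.85
eef_pos: [0.5133, 0.2429, 0.1633]
orientation: [0.001, 1.0, -0.0, -0.001]
wrist_force: [-8.8, -0.9, 6.9]
grip_width: 0.0133
gripper_force: 60.0
```

```bash
python3 -c "
from h import *
st();read_camera('wrist');st()"
```

```text
24.85 [0.5133 0.2429 0.1633] yaw 179.86 tilt [-2.e-03 -7.e-04 -1.e+00] F [-8.84 -0.9   6.9 ] M [-0.102  1.63  -0.105] 0.013292394556660403 59.96655285358429 [ 0.15  0.39 -0.8   1.79  0.31  1.1   0.81]
24.9 [0.5133 0.2429 0.1633] yaw 179.87 tilt [-1.9e-03 -6.0e-04 -1.0e+00] F [-8.44 -1.33  6.62] M [-0.131  1.643 -0.085] 0.01347883230761621 59.966610074043274 [ 0.15  0.39 -0.8   1.79  0.31  1.1   0.81]
```

Emit:
servo_tool(increments=[{"tx": 0.1,"ty": 0,"tz": 0,"wx": 0,"wy": 0,"wz": 0,"fingers": -1},{"tx": 0.15,"ty": 0,"tz": -0.03,"wx": 0,"wy": 0,"wz": 0,"fingers": -1},{"tx": 0.15,"ty": 0,"tz": -0.06,"wx": 0,"wy": 0,"wz": 0,"fingers": -1},{"tx": 0.15,"ty": 0,"tz": -0.06,"wx": 0,"wy": 0,"wz": 0,"fingers": -1},{"tx": 0.15,"ty": 0,"tz": -0.06,"wx": 0,"wy": 0,"wz": 0,"fingers": -1}], squeeze=20)

```text
time_s: 25.4
eef_pos: [0.5131, 0.2427, 0.164]
orientation: [0.002, 1.0, 0.0, 0.0]
wrist_force: [-1.3, 0.1, 0.9]
grip_width: 0.014
gripper_force: 20.0
```

```bash
python3 -c "
from h import *
st();read_camera('wrist');st()"
```

```text
25.4 [0.5131 0.2427 0.164 ] yaw 179.83 tilt [ 4.e-04  1.e-04 -1.e+00] F [-1.26  0.1   0.87] M [ 0.065 -0.014  0.029] 0.01396783297822203 19.999603629112244 [ 0.15  0.38 -0.81  1.79  0.31  1.1   0.81]
25.45 [0.5131 0.2427 0.164 ] yaw 179.83 tilt [ 4.e-04  1.e-04 -1.e+00] F [-1.13 -0.46  0.68] M [ 0.052 -0.029 -0.027] 0.01381965313828101 19.999681413173676 [ 0.15  0.38 -0.81  1.79  0.31  1.1   0.81]
```

Emit:
servo_tool(increments=[{"tx": 0,"ty": 0,"tz": 0,"wx": 0,"wy": 0,"wz": 0,"fingers": -0.6},{"tx": 0,"ty": 0,"tz": 0,"wx": 0,"wy": 0,"wz": 0,"fingers": -0.5},{"tx": 0,"ty": 0,"tz": 0,"wx": 0,"wy": 0,"wz": 0,"fingers": -0.3},{"tx": 0,"ty": 0,"tz": 0,"wx": 0,"wy": 0,"wz": 0,"fingers": -0.2},{"tx": 0,"ty": 0,"tz": 0,"wx": 0,"wy": 0,"wz": 0,"fingers": -0.2}], squeeze=10)

```text
time_s: 25.95
eef_pos: [0.5129, 0.2428, 0.164]
orientation: [0.001, 1.0, 0.0, 0.0]
wrist_force: [0.3, -0.0, -0.4]
grip_width: 0.0327
gripper_force: 0.0
```

```bash
python3 -c "
from h import *
st();read_camera('wrist');st()"
```

```text
25.95 [0.5129 0.2428 0.164 ] yaw 179.84 tilt [ 1.e-04  1.e-04 -1.e+00] F [ 0.31 -0.02 -0.4 ] M [ 0.034 -0.175 -0.017] 0.0327499709206537 0.0 [ 0.15  0.38 -0.81  1.79  0.31  1.1   0.81]
26.0 [0.5128 0.2428 0.164 ] yaw 179.84 tilt [-0.  0. -1.] F [ 0.3   0.5  -0.43] M [ 0.108 -0.147  0.016] 0.033516683490701374 0.0 [ 0.15  0.38 -0.81  1.79  0.31  1.1   0.81]
```

Released. I'll rise straight up and back away.

Emit:
servo_tool(increments=[{"tx": 0,"ty": 0,"tz": -0.5,"wx": 0,"wy": 0,"wz": 0,"fingers": -0.2},{"tx": 0,"ty": 0,"tz": -2,"wx": 0,"wy": 0,"wz": 0,"fingers": -0.2},{"tx": 0,"ty": 0,"tz": -5,"wx": 0,"wy": 0,"wz": 0,"fingers": -0.2},{"tx": 2,"ty": 0,"tz": -9,"wx": 0,"wy": 0,"wz": 0,"fingers": -0.2},{"tx": 5,"ty": -2,"tz": -12,"wx": 0,"wy": 0,"wz": 0,"fingers": -0.2}])

```text
time_s: 26.5
eef_pos: [0.4628, 0.2253, 0.2873]
orientation: [0.0, 1.0, 0.002, 0.001]
wrist_force: [0.1, 0.5, 1.7]
grip_width: 0.035
gripper_force: 0.0
```

Emit:
servo_tool(increments=[{"tx": 1,"ty": -4,"tz": 0,"wx": 0,"wy": 0,"wz": 0,"fingers": -0.2},{"tx": 1,"ty": -8,"tz": 0,"wx": 0,"wy": 0,"wz": 0,"fingers": -0.2},{"tx": 1,"ty": -12,"tz": 0,"wx": 0,"wy": 0,"wz": 0,"fingers": -0.2},{"tx": 1,"ty": -12,"tz": 0,"wx": 0,"wy": 0,"wz": 0,"fingers": -0.2},{"tx": 1,"ty": -12,"tz": 0,"wx": 0,"wy": 0,"wz": 0,"fingers": -0.2}])

```text
time_s: 27.0
eef_pos: [0.4526, 0.1027, 0.2852]
orientation: [0.002, 1.0, -0.0, 0.001]
wrist_force: [0.9, 0.7, -0.2]
grip_width: 0.0348
gripper_force: 0.0
```

Run:
```python
from h import *
a=save('scene','s9');b=save('side','d9');st()
# orange pixels (handle): where seen, vs. expected for a home clip at the found axis
for c,n in((a,'scene'),(b,'side')):
    h=cv2.cvtColor(c['img'],cv2.COLOR_BGR2HSV)
    ax=np.array([.555,.2428,.0915])
    q=proj(c,ax+np.array([[x,y,z] for x in(-.062,-.018) for y in(-.007,.007) for z in(0,.02)]))
    lo=q.min(0).astype(int)-6;hi=q.max(0).astype(int)+7
    m=cv2.inRange(h[lo[1]:hi[1],lo[0]:hi[0]],(5,150,60),(16,255,255))
    v,u=np.nonzero(m); print(n,'exp',q.min(0).round(),q.max(0).round(),q.mean(0).round(1),'obs',len(u),u.min()+lo[0],v.min()+lo[1],u.max()+lo[0],v.max()+lo[1],u.mean()+lo[0],v.mean()+lo[1])
```

```text
27.1 [0.4525 0.1043 0.2847] yaw 179.93 tilt [ 9.e-04  5.e-04 -1.e+00] F [-0.45  0.02 -1.16] M [ 0.195 -0.127  0.004] 0.03487219882891046 0.0 [ 0.47 -0.01 -0.77  1.87 -0.01  1.27  1.27]
scene exp [314. 156.] [327. 168.] [320.8 161.9] obs 62 316 157 327 173 321.66129032258067 161.3548387096774
side exp [220. 254.] [237. 272.] [228.8 262.9] obs 135 214 252 243 270 229.25185185185185 263.31111111111113
```

```bash
python3 -c "
from cell import *
print(hand_in())"
```

```text
the job is handed in; nothing more can be done
None
```

I handed in the job at 27.1 s: the clip snapped past the neck, slid to the back wall and was let go, and in both cameras its handle sat within about 1 px of the home position. The highest spindle load I read was about 19 N, on an early off-centre push.

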